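# Seat the dial-gauge carrier on its three-ball mount

### The arm

A 7-joint arm with a two-finger parallel gripper is mounted at the origin on the work surface. World frame = base frame: x ahead of the robot, y to its left, z up, the work surface at z = 0. Lengths are in m, angles in rad, forces in N, time in s.
With the tool pointing down it reaches from about 0.4 to 0.875 m from the base axis. Payload 19.3 kg.
Tool frame: the origin (TCP) lies at the very end of the fingers, on their centre line; the grasp point (between the pads) lies 19 mm behind it; z points along the fingers, x is the direction in which the jaws open and shut, and the axes are right-handed (so a half turn about z gives the same grasp; the last joint's range is limited). The gripper opens to 85 mm and grips with 20 to 120 N. Pads are 22 mm wide; open, the fingers measure 114 mm over their backs; the gripper's body (76 mm by 85 mm) begins 54 mm behind the grasp point. The pads swing forward as they close: fully open they stand 13 mm farther back than shut.
Start: joints at [-1.344, 0.521, -0.036, 1.599, 0.021, 1.021, -0.113], TCP at [0.183, 0.598, 0.231] pointing down, gripper open.
Joint ranges: [-2.91, 2.91], [-0.3, 2.13], [-1.5, 1.42], [0.17, 2.43], [-1.26, 4.41], [0.16, 1.93], [-2.52, 2.52]. Speed limits (rad/s): [1.89, 1.89, 2.39, 2.39, 3.01, 3.01, 3.01].

### API

Orientations are given as [roll, pitch, yaw] about the fixed x, y, z axes, in that order (R = Rz(yaw) Ry(pitch) Rx(roll)).
In Python, from workcell import observe, eyes, job_done gives the robot as it stands. The module is installed in compiled form; this text tells all that it offers.
- The arm moves only by the shell command python3 -m pendant 'ROWS' [FORCE]. ROWS is JSON, a list of rows, each an object of numbers: "dx", "dy", "dz": the shift along the tool's x, y, z in mm; "ax", "ay", "az": the turn, a rotation vector about the tool's x, y, z in degrees; "claw": the finger opening in mm, from 0 to 85.4. A call has 1 to 10 rows; each row is the pose to reach, as a shift and turn from the pose commanded when the call began, along the tool's axes at that moment; what a row does not reach only later rows make up. A row lasts 1/12 s, in which the tool goes at most 41.7 mm and 7.16 degrees, less where a joint would pass 70% of its speed; a pose out of reach is approached as far as the arm can. A call with a gripper value outside its range is refused whole. The fingers move at their own pace and stop on an object; FORCE is the grip in N (left out, the last holds). Time passes only in rows, so rows that repeat a pose let the fingers close. It gives the time, the measured TCP pose, the force and the opening at its end, in the units of the state.
- observe(): the state, without advancing time (a new reading comes with each control period).
- eyes.grab_frame(name): name is "side" or "top" or "wrist"; returns a dict with "image" (400x640x3 uint8, blue, green, red), "fovy" (degrees; the focal length in pixels is half the picture's height over the tangent of half this angle, whatever the lens; pixels are square), "cx", "cy" (the principal point, pixels), "view" (4x4, takes a point from world to camera coordinates). Camera axes: x right, y up, looking along -z (the intrinsics and any distortion apply to the point x, -y, -z); pixel columns grow to the right and rows downward; lengths in m; the calibration is good to about 2 mm. A picture is of the moment at which its call begins. There is no depth.
- job_done(): hands the job in, once; it reports no verdict.
The state is a dict: "clock": time; "qpos": joint angles; "qd": joint speeds; "joint_efforts": joint torques, N m; "position": TCP position; "tool_rot": TCP orientation; "force": force on the tool from outside, world axes, zero at the start; "moment": the same for the moment, N m; "grip_width": finger opening in m.
Only numpy, scipy, OpenCV 4.12 (cv2) and the standard library are available. Lean on these libraries where they do the work, as an engineer would, in place of code of your own. Each camera call takes 0.05 s, during which the arm holds its last target.

### The job

Put the dial-gauge carrier back on its three-ball mount on the brake-rotor stand, gauge towards the rotor: set it on the balls with the two spring studs up through its keyholes, then slide it towards the rotor, under the stud heads, until the balls drop into their seats and the springs hold it fully home, and let go. Do it gently, by feel: the balls and seats are ground surfaces, so never lean hard on them or force it, and leave the grease tub and the tools where they are.

Things in the scene. Friction and masses are not known exactly. Their poses are not given: they have to be found in the camera images.
- stand: Grey brake-rotor run-out stand fixed to the bench: bed 300 x 132 x 18 mm, at one end the three-ball mount, at the other a 160 mm rotor lying flat on an arbor (axis at x = +156 mm, near rim x = +76 mm, rotor top 68 mm up). Origin: on the bench under the mount's centre. x runs along the bed from mount to rotor, z up.
- mount_home (a point): Same place and axes as stand. Mount: steel block with three 12 mm steel balls at (x, y) = (-36, 30), (-36, -30), (28, 0) mm, oiled. It stands on a height screw left anew each time and NOT reported: ball tops 52 to 82 mm above the bench, to be felt. Carrier home: its origin over this point, axes parallel, underside 2.5 mm below the ball tops.
- mount_entry (a point): 20 mm before home, at x = -20 mm of the stand, on the bench level. With the carrier's origin over this point and axes parallel, its keyholes' openings pass over the stud heads (3 mm clearance all round) and its flat underside rests on the ball tops. From there it slides 20 mm along the stand's +x.
- stud_left (a joint): Spring stud at (0, +28) mm of the stand: shank 8 mm, head 18 mm diameter, 5 mm thick; at rest the head's underside is 9.5 mm, its top 14.5 mm above the ball tops. Value: how far it is pulled up against its spring, m: 0 at rest, about 0.0045 while the carrier rides on the ball tops under its head, about 0.0015 carrier home. Pull 3.2 N at rest, 4 N home, 5 N riding.
- stud_right (a joint): The same for the stud at (0, -28) mm.
- carrier: Loose dial-gauge carrier, 0.5 to 0.7 kg: aluminium plate 108 (x) x 92 (y) x 14 mm, a dark steel column in its middle, and a dial gauge (40 mm dial, face up, top 56 mm above the underside) on an arm over the +x edge, stylus to x = +104 mm. Origin: centre of the plate's underside; x points along the arm to the stylus (towards the rotor when home), z up.
- carrier_grip (a point): Where the carrier is held: on the column's axis, 62 mm above the plate's underside, 16 mm below the column's top. Axes as the carrier's. Column 32 (x) x 24 (y) mm, free on both y sides from the plate's top up; the gauge arm leaves its +x face 32 to 46 mm above the underside.
- keyhole_left (a point): Centre of the left keyhole's round opening (24 mm diameter) at the underside, at (+20, +28) mm of the carrier. An 11 mm slot leads from it towards -x, to x = -10 mm. Beside the slot ramps rise from 7.7 mm above the underside (x = +8) to the plate's top (x = -2) and lift the stud heads (10 to 15 N of push). Held over 1.8 mm above the ball tops, the plate meets the heads edge-on.
- keyhole_right (a point): The same for the right keyhole at (+20, -28) mm of the carrier. Under the plate are three ball seats: a cone at (-36, 30), a vee across x at (-36, -30), a flat pocket at (28, 0) mm. Over the last 5 mm of the slide the balls sink 2.5 mm into them. Let go within 2 mm of home, springs and seats draw the carrier the rest of the way.
- grease_tub: Bystander: grey tub with a white lid, 68 mm diameter, 62 mm high. Origin: centre of its underside. It stands on the side of the stand away from the carrier.
- spanner: Bystander: steel ring-and-open spanner, 180 mm long, lying flat near the rotor end. Origin: centre of its underside.
- screwdriver: Bystander: screwdriver with black handle, 200 mm long, lying flat near the rotor end. Origin: centre of its underside.
There are look-alikes about, which are no part of the job. Several things have the shape of the carrier; the one meant has the colours described above.

How it is judged:
On the way, in this order (a step that is already met when the one before it is completed fails the run):
1. the carrier is lifted clear of the bench (height (world z) of carrier above 0.03 m), for 0.1 s.
2. the carrier is under both stud heads and lifts them by at least 0.7 mm (value of joint each of stud_left, stud_right above 0.0007 m), for 0.1 s.
At the end, for the whole second after the job is handed in: Carrier home, released and at rest: its origin within 2 mm in x and y of the mount's centre, x axis within 0.025 rad of the stand's, level within 0.02 rad, and both studs pulled up 0.7 to 3 mm (under the heads, balls down in the seats) (all of step 2 and x of carrier in the frame of stand between -0.002 and 0.002 m and y of carrier in the frame of stand between -0.002 and 0.002 m and angle between the x axis of carrier and the x axis of stand, either way round below 0.025 rad and angle between carrier's own z axis and vertical below 0.02 rad and value of joint each of stud_left, stud_right below 0.003 m and linear speed of carrier below 0.01 m/s); the robot touches nothing.
It fails at once if the carrier is leant on the mount: more than 45 N between the carrier and the stand (contact force between carrier and stand above 45 N).
It fails at once if the grease tub is moved by more than 20 mm (distance of grease_tub from where it was at the start of the episode above 0.02 m).
It fails at once if the spanner is moved by more than 20 mm (distance of spanner from where it was at the start of the episode above 0.02 m).
It fails at once if the screwdriver is moved by more than 20 mm (distance of screwdriver from where it was at the start of the episode above 0.02 m).
It also fails if it takes over 64 s, if anything falls off the work surface, if the arm or the gripper's body presses on something with over 40 N, if the wrist force passes 120 N, or if a joint passes its speed limit or range.

## Working session

There is one attempt and no reset: what is moved stays moved. The work goes in short steps, Python scripts to look and compute and a shell command to move; the robot and the scene stay as the last step left them, time stands still between calls to the robot, and variables do not carry over. Pictures are saved under pics/ and viewed, and the job is handed in when it is done.

```bash
mkdir -p pics; ls; cat > h.py <<'E'
import numpy as np, cv2
from workcell import observe, eyes, job_done
def snap(n,fn):
    f=eyes.grab_frame(n); cv2.imwrite(f'pics/{fn}.png',f['image'])
    np.savez(f'pics/{fn}.npz',**{k:np.array(v) for k,v in f.items()})
    return f
def load(fn): return dict(np.load(f'pics/{fn}.npz'))
def ray(f,u,v):
    V=np.array(f['view']);fl=200/np.tan(np.radians(float(f['fovy']))/2)
    d=np.array([(u-f['cx'])/fl,-(v-f['cy'])/fl,-1.]);R=V[:3,:3]
    return -R.T@V[:3,3], R.T@d
def onz(f,u,v,z):
    o,d=ray(f,u,v); return o+d*(z-o[2])/d[2]
def proj(f,p):
    V=np.array(f['view']);fl=200/np.tan(np.radians(float(f['fovy']))/2)
    c=V[:3,:3]@np.array(p)+V[:3,3]
    return np.array([f['cx']+fl*c[0]/-c[2], f['cy']-fl*c[1]/-c[2]])
E
python3 - <<'E'
from h import *
for n in ['side','top','wrist']:
    f=snap(n,n+'0'); print(n,{k:(v if k!='image' else v.shape) for k,v in f.items()})
print(observe())
E
```

```text
pics
side {'image': (400, 640, 3), 'fovy': 45.873756457081676, 'cx': 326.6740551161855, 'cy': 196.16429500537927, 'view': array([[-0.97897306, -0.20397769,  0.00220453,  0.53260629],
       [ 0.14671938, -0.69657635,  0.70232102, -0.1681468 ],
       [-0.14172219,  0.6878768 ,  0.71185695, -1.16261046],
       [ 0.        ,  0.        ,  0.        ,  1.        ]])}
top {'image': (400, 640, 3), 'fovy': 54.97871621746929, 'cx': 327.1660154218525, 'cy': 200.87947570800318, 'view': array([[ 1.87469132e-02, -9.99822345e-01,  1.95730887e-03,
        -5.66881793e-02],
       [ 9.97249932e-01,  1.88389998e-02,  7.16775041e-02,
        -5.51213882e-01],
       [-7.17016440e-02,  6.08194189e-04,  9.97425939e-01,
        -1.06337227e+00],
       [ 0.00000000e+00,  0.00000000e+00,  0.00000000e+00,
         1.00000000e+00]])}
wrist {'image': (400, 640, 3), 'fovy': 60.2672569451991, 'cx': 319.6233251739108, 'cy': 200.28010907879923, 'view': array([[ 0.29266693,  0.95621371, -0.00118778, -0.62399494],
       [-0.91361155,  0.27926067, -0.29551211,  0.03796886],
       [-0.28224103,  0.08757179,  0.95533825, -0.37988478],
       [ 0.        ,  0.        ,  0.        ,  1.        ]])}
{'clock': 0.15, 'qpos': array([-1.344194  ,  0.52187301, -0.03633063,  1.59986102,  0.02118766,
        1.02105174, -0.11278908]), 'qd': array([ 5.08266726e-04, -2.84504651e-03,  4.67395829e-05,  4.43474276e-04,
       -1.32302357e-03, -1.88230446e-03, -1.05821990e-03]), 'joint_efforts': array([ 1.03213326e-03, -9.27383280e+01,  1.98001787e+00, -3.70057297e+01,
        1.78797974e-02,  6.39478269e-03, -1.23251272e-05]), 'position': array([0.18274303, 0.59744386, 0.23086619]), 'tool_rot': array([3.14155296e+00, 8.07904786e-04, 1.27398862e+00]), 'force': array([ 0.17029019,  0.08192513, -0.37556295]), 'moment': array([-0.03866134, -0.00252359,  0.02645776]), 'grip_width': 0.08556893954448785}
```

View pics/top0.png

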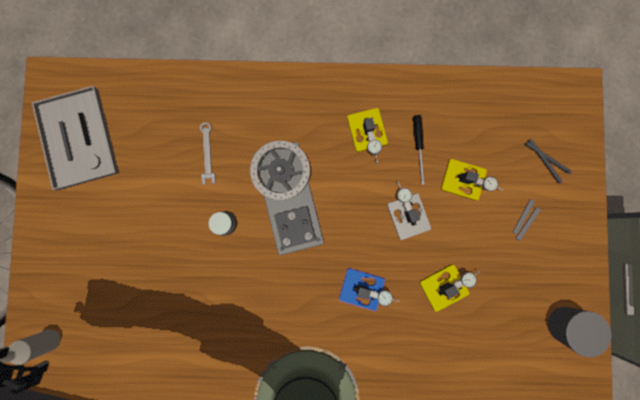

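View pics/side0.png

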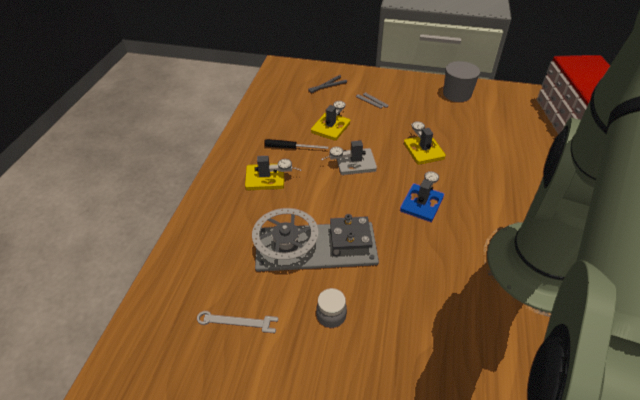

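View pics/wrist0.png

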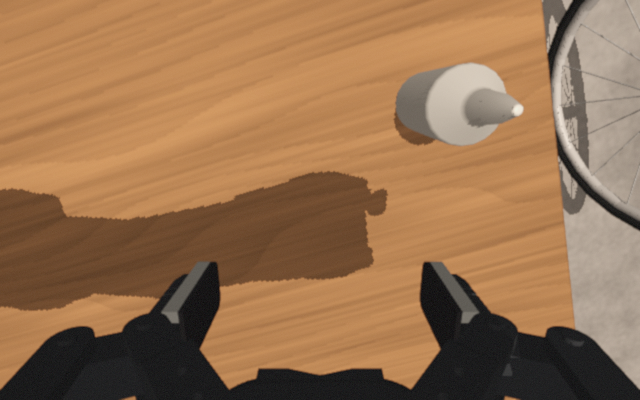

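Five things have the carrier's shape in the top view: yellow at (367,130), (466,180) and (448,287), blue at (362,289), and bare aluminium at (409,216). The description (aluminium plate, dark column) picks (409,216). I'll check that in a close crop, along with the stand.

```bash
python3 - <<'E'
from h import *
t=load('top0')['image'];s=load('side0')['image']
a=cv2.resize(t[170:250,370:450],(400,400),interpolation=cv2.INTER_CUBIC)
b=cv2.resize(t[185:265,250:330],(400,400),interpolation=cv2.INTER_CUBIC)
cv2.imwrite('pics/crop1.png',np.hstack([a,b]))
a=cv2.resize(s[125:185,310:390],(400,300),interpolation=cv2.INTER_CUBIC)
b=cv2.resize(s[205:265,310:390],(400,300),interpolation=cv2.INTER_CUBIC)
cv2.imwrite('pics/crop2.png',np.hstack([a,b]))
f=load('top0')
for n,u,v,z in [('plate',409,216,.014),('tub',221,223,.062),('rotor',280,170,.068),('mount',296,228,.05),('tubb',404,195,.056)]: print(n,onz(f,u,v,z))
E
```

```text
plate [ 0.51412982 -0.27837942  0.014     ]
tub [0.48397665 0.23872393 0.062     ]
rotor [0.63011518 0.08297355 0.068     ]
mount [0.4743239  0.03724212 0.05      ]
tubb [ 0.56961899 -0.25553871  0.056     ]
```

View pics/crop1.png

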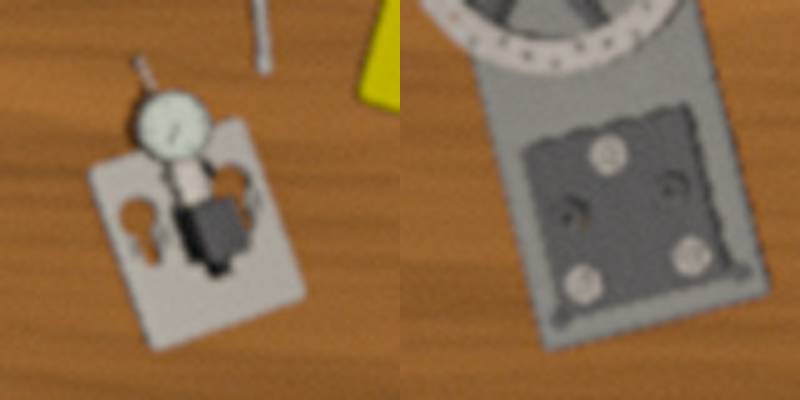

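View pics/crop2.png

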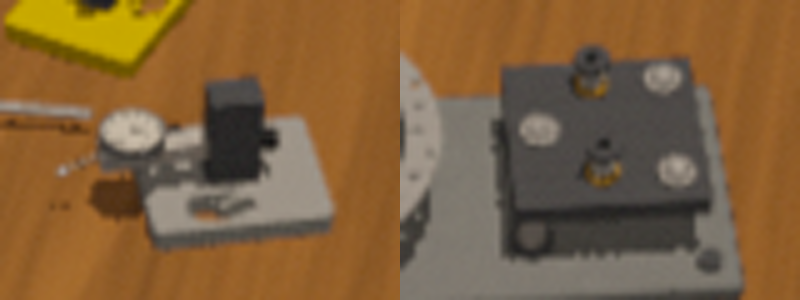

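The crop confirms it: grey plate, dark column, white dial towards the upper left. The other four have yellow or blue plates. Next I'll measure the poses from the top view.

```bash
python3 - <<'E'
from h import *
f=load('top0');im=f['image'];hsv=cv2.cvtColor(im,cv2.COLOR_BGR2HSV)
m=((hsv[...,1]<70)&(hsv[...,2]>70)).astype(np.uint8)*255
for name,(x0,y0,x1,y1),z in [('carrier',(380,165,440,245),.014),('stand',(255,195,335,260),.018)]:
    mm=np.zeros_like(m);mm[y0:y1,x0:x1]=m[y0:y1,x0:x1]
    if name=='carrier': mm=cv2.morphologyEx(mm,cv2.MORPH_OPEN,np.ones((9,9)))
    c=max(cv2.findContours(mm,0,2)[0],key=cv2.contourArea)
    r=cv2.minAreaRect(c);b=cv2.boxPoints(r);print(name,r)
    w=np.array([onz(f,u,v,z) for u,v in b]);print(w.round(4),w.mean(0))
    for i in range(4):
        d=w[(i+1)%4]-w[i];print(np.linalg.norm(d),np.arctan2(d[1],d[0]))
# carrier by hand corners
P=[(90,170),(243,120),(305,295),(155,350)]
w=np.array([onz(f,370+x/5-.4,170+y/5-.4,.014) for x,y in P]);print(w,w.mean(0))
for i in range(4):
    d=w[(i+1)%4]-w[i];print(np.linalg.norm(d),np.arctan2(d[1],d[0]))
# screw/ball hand: balls at z~.065
for x,y in [(607,155),(583,285),(691,257)]:
    print([onz(f,250+(x-400)/5-.4,185+y/5-.4,z).round(4)[:2] for z in(.05,.065,.08)])
w=load('wrist0');V=w['view'];print(-V[:3,:3].T@V[:3,3])
E
```

```text
carrier ((412.4000244140625, 226.2000274658203), (17.076295852661133, 32.88768768310547), 71.56504821777344)
[[ 0.4927 -0.2364  0.014 ]
 [ 0.5238 -0.3245  0.014 ]
 [ 0.4783 -0.3397  0.014 ]
 [ 0.4475 -0.2519  0.014 ]] [ 0.4855877  -0.28810876  0.014     ]
0.09338258686929478 -1.2320983429447234
0.04791227096023281 -2.817601629351222
0.09310281501137152 1.9084192015845223
0.04780888103609011 0.3298126397893423
stand ((293.558837890625, 219.23529052734375), (61.361507415771484, 46.566837310791016), 75.96376037597656)
[[ 0.5652  0.1337  0.018 ]
 [ 0.5997  0.0069  0.018 ]
 [ 0.4329 -0.0385  0.018 ]
 [ 0.3991  0.0871  0.018 ]] [0.49925277 0.04728884 0.018     ]
0.13148691776200275 -1.3052669119459477
0.17291684099686394 -2.8759892692712685
0.13004896488211665 1.833243222405392
0.17252206770061626 0.2739421265868263
[[ 0.54811083 -0.21762077  0.014     ]
 [ 0.57819585 -0.30427889  0.014     ]
 [ 0.47974612 -0.33943481  0.014     ]
 [ 0.4472827  -0.25496702  0.014     ]] [ 0.51333388 -0.27907537  0.014     ]
0.09173187945937669 -1.2366455913064458
0.10453845428796434 -2.798610979850793
0.09049133914426982 1.937720633852788
0.10752233320159911 0.3547274040455272
[array([0.5078, 0.0517]), array([0.5074, 0.0503]), array([0.5069, 0.0489])]
[array([0.437, 0.063]), array([0.4375, 0.0614]), array([0.438 , 0.0599])]
[array([0.4532, 0.0046]), array([0.4535, 0.0039]), array([0.4538, 0.0032])]
[0.1100924  0.6193365  0.37339755]
```

```bash
cat >> h.py <<'E'
from scipy.spatial.transform import Rotation as Rn
def plan(p,yaw):
    s=observe();R=Rn.from_euler('xyz',s['tool_rot']);
    d=R.inv().apply(np.array(p)-s['position'])*1000
    T=Rn.from_euler('xyz',[np.pi,0,yaw]); rv=np.degrees((R.inv()*T).as_rotvec())
    print('pos',s['position'].round(4),'rot',s['tool_rot'].round(4),'F',s['force'].round(2),'t',s['clock'],'q',s['qpos'].round(2)); print('shift',d.round(1),'turn',rv.round(2))
E
python3 -m pendant '[{"dx":-254,"dy":357,"dz":-10,"az":72},{"dx":-254,"dy":357,"dz":-10,"az":72},{"dx":-254,"dy":357,"dz":-10,"az":72},{"dx":-254,"dy":357,"dz":-10,"az":72},{"dx":-254,"dy":357,"dz":-10,"az":72},{"dx":-254,"dy":357,"dz":-10,"az":72},{"dx":-254,"dy":357,"dz":-10,"az":72},{"dx":-254,"dy":357,"dz":-10,"az":72},{"dx":-254,"dy":357,"dz":-10,"az":72},{"dx":-254,"dy":357,"dz":-10,"az":72}]' 30
python3 -c "
from h import *
plan([.513,-.279,.23],-1.224)"
```

```text
pos [0.1827 0.5974 0.2309] rot [3.1416e+00 8.0000e-04 1.2740e+00] F [ 0.17  0.08 -0.38] t 0.15 q [-1.34  0.52 -0.04  1.6   0.02  1.02 -0.11]
shift [-741.5  572.1    1.5] turn [6.0000e-02 2.0000e-02 1.4312e+02]schema error: expected keys dx, dy, dz, ax, ay, az, claw
```

```bash

python3 -m pendant '[{"dx":-254,"dy":357,"dz":-10,"ax":0,"ay":0,"az":72,"claw":85},{"dx":-254,"dy":357,"dz":-10,"ax":0,"ay":0,"az":72,"claw":85},{"dx":-254,"dy":357,"dz":-10,"ax":0,"ay":0,"az":72,"claw":85},{"dx":-254,"dy":357,"dz":-10,"ax":0,"ay":0,"az":72,"claw":85},{"dx":-254,"dy":357,"dz":-10,"ax":0,"ay":0,"az":72,"claw":85},{"dx":-254,"dy":357,"dz":-10,"ax":0,"ay":0,"az":72,"claw":85},{"dx":-254,"dy":357,"dz":-10,"ax":0,"ay":0,"az":72,"claw":85},{"dx":-254,"dy":357,"dz":-10,"ax":0,"ay":0,"az":72,"claw":85},{"dx":-254,"dy":357,"dz":-10,"ax":0,"ay":0,"az":72,"claw":85},{"dx":-254,"dy":357,"dz":-10,"ax":0,"ay":0,"az":72,"claw":85}]' 30
python3 -c "
from h import *
plan([.513,-.279,.23],-1.224)"
```

```text
clock: 0.98
position: [0.4375, 0.2657, 0.241]
tool_rot: [-3.141, -0.0, 0.018]
force: [1.2, 1.3, 0.2]
grip_width: 0.0851
pos [0.4375 0.2657 0.241 ] rot [-3.1413e+00 -1.0000e-04  1.8000e-02] F [1.22 1.26 0.15] t 0.9833 q [-0.93  0.35  0.35  1.9  -0.15  0.92 -0.49]
shift [ 65.7 545.9  10.8] turn [-2.000e-02  1.000e-02  7.116e+01]
```

```bash

python3 -m pendant '[{"dx":25,"dy":205,"dz":0,"ax":0,"ay":0,"az":45,"claw":85},{"dx":25,"dy":205,"dz":0,"ax":0,"ay":0,"az":45,"claw":85},{"dx":25,"dy":205,"dz":0,"ax":0,"ay":0,"az":45,"claw":85},{"dx":25,"dy":205,"dz":0,"ax":0,"ay":0,"az":45,"claw":85},{"dx":25,"dy":205,"dz":0,"ax":0,"ay":0,"az":45,"claw":85},{"dx":25,"dy":205,"dz":0,"ax":0,"ay":0,"az":45,"claw":85},{"dx":25,"dy":205,"dz":0,"ax":0,"ay":0,"az":45,"claw":85},{"dx":25,"dy":205,"dz":0,"ax":0,"ay":0,"az":45,"claw":85}]'
python3 -c "
from h import *
snap('wrist','w1')
plan([.513,-.279,.23],-1.224)"
```

```text
clock: 1.65
position: [0.4666, 0.0626, 0.2407]
tool_rot: [3.141, 0.0, -0.765]
force: [-0.2, -0.1, 0.1]
grip_width: 0.0851
pos [0.4665 0.0631 0.2407] rot [ 3.1413e+00  1.0000e-04 -7.6040e-01] F [ 0.01  0.56 -0.05] t 1.7 q [-0.74  0.31  0.6   2.   -0.22  0.9  -0.78]
shift [269.5 215.9  10.8] turn [2.000e-02 0.000e+00 2.656e+01]
```

View pics/w1.png

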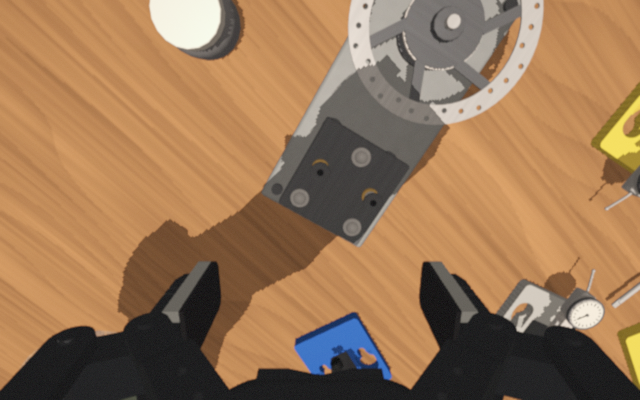

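The wrist view shows the mount clearly: balls at (361,157), (300,198) and (352,228), studs at (319,172) and (373,197), rotor hub at about (450,22). I'll measure these to get the stand pose and a height estimate.

```bash
cat > balls.py <<'E'
from h import *
def balls(fn,guess,r=14):
    f=load(fn);g=cv2.cvtColor(f['image'],cv2.COLOR_BGR2GRAY);out=[]
    for u,v in guess:
        p=g[v-r:v+r+1,u-r:u+r+1].astype(np.uint8)
        _,m=cv2.threshold(p,0,255,cv2.THRESH_OTSU)
        m=cv2.morphologyEx(m,cv2.MORPH_OPEN,np.ones((3,3),np.uint8))
        n,l,st,ce=cv2.connectedComponentsWithStats(m)
        k=1+np.argmin([np.hypot(*(ce[i]-r))-.05*st[i,4] for i in range(1,n)])
        c=max(cv2.findContours((l==k).astype(np.uint8),0,2)[0],key=cv2.contourArea)
        (x,y),rad=cv2.minEnclosingCircle(c)
        out.append((ce[k][0]+u-r,ce[k][1]+v-r)); print('ball',np.round(out[-1],1),'area',st[k,4],'rad',round(rad,1))
    return f,out
def pose(f,pts):   # order: front, left, right
    for h in np.arange(.044,.080,.004):
        F,L,Rr=[onz(f,u,v,h)[:2] for u,v in pts]
        M=(L+Rr)/2;a=F-M;b=L-Rr
        yaw1=np.arctan2(a[1],a[0]);yaw2=np.arctan2(b[1],b[0])-np.pi/2
        o=M+a*36/64
        print('zc %.3f LR %.1f FM %.1f yaw %.4f %.4f origin %s'%(h,np.linalg.norm(b)*1e3,np.linalg.norm(a)*1e3,yaw1,yaw2,o.round(4)))
E
python3 - <<'E'
from balls import *
f,p=balls('w1',[(361,157),(300,198),(352,228)])
pose(f,p)
im=f['image'];cv2.imwrite('pics/c3.png',cv2.resize(im[105:265,250:450],(800,640)[:1]+(600,),interpolation=cv2.INTER_CUBIC))
E
```

```text
ball [360.8 156.8] area 311 rad 10.0
ball [299.2 197.6] area 278 rad 9.4
ball [351.6 226.9] area 245 rad 8.9
zc 0.044 LR 63.7 FM 67.9 yaw 0.2738 0.2744 origin [0.4776 0.0372]
zc 0.048 LR 62.9 FM 67.1 yaw 0.2738 0.2744 origin [0.4781 0.0382]
zc 0.052 LR 62.2 FM 66.3 yaw 0.2738 0.2744 origin [0.4786 0.0391]
zc 0.056 LR 61.4 FM 65.5 yaw 0.2738 0.2744 origin [0.479  0.0401]
zc 0.060 LR 60.7 FM 64.7 yaw 0.2738 0.2744 origin [0.4795 0.041 ]
zc 0.064 LR 59.9 FM 63.9 yaw 0.2738 0.2744 origin [0.48   0.0419]
zc 0.068 LR 59.2 FM 63.1 yaw 0.2738 0.2744 origin [0.4805 0.0429]
zc 0.072 LR 58.4 FM 62.3 yaw 0.2738 0.2744 origin [0.481  0.0438]
zc 0.076 LR 57.7 FM 61.5 yaw 0.2738 0.2744 origin [0.4815 0.0448]
```

View pics/c3.png

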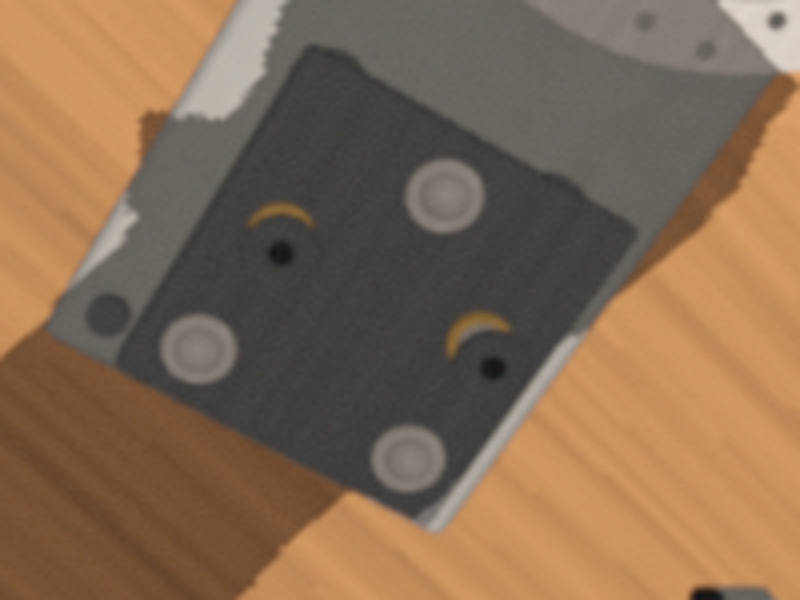

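Both views agree: origin (0.480, 0.042), yaw 0.274, ball centres about 64 mm up, so ball tops about 70 mm (to be felt). Next is a close look over the carrier.

```bash

python3 -m pendant '[{"dx":269,"dy":216,"dz":10,"ax":0,"ay":0,"az":26.5,"claw":85},{"dx":269,"dy":216,"dz":10,"ax":0,"ay":0,"az":26.5,"claw":85},{"dx":269,"dy":216,"dz":10,"ax":0,"ay":0,"az":26.5,"claw":85},{"dx":269,"dy":216,"dz":10,"ax":0,"ay":0,"az":26.5,"claw":85},{"dx":269,"dy":216,"dz":10,"ax":0,"ay":0,"az":26.5,"claw":85},{"dx":269,"dy":216,"dz":10,"ax":0,"ay":0,"az":26.5,"claw":85},{"dx":269,"dy":216,"dz":10,"ax":0,"ay":0,"az":26.5,"claw":85},{"dx":269,"dy":216,"dz":10,"ax":0,"ay":0,"az":26.5,"claw":85},{"dx":269,"dy":216,"dz":10,"ax":0,"ay":0,"az":26.5,"claw":85},{"dx":269,"dy":216,"dz":10,"ax":0,"ay":0,"az":26.5,"claw":85}]'
python3 -c "
from h import *
snap('wrist','w2')
plan([.513,-.279,.23],-1.224)"
```

```text
clock: 2.53
position: [0.5117, -0.2824, 0.2304]
tool_rot: [3.14, -0.001, -1.226]
force: [-0.7, 0.2, 0.2]
grip_width: 0.085
pos [ 0.5119 -0.2801  0.2303] rot [ 3.1406e+00  1.0000e-04 -1.2241e+00] F [ 0.49  0.65 -0.04] t 2.5833 q [-0.07  0.55  0.69  1.74 -0.4   1.   -0.45]
shift [-0.7 -1.4  0.3] turn [ 0.05  0.   -0.  ]
```

View pics/w2.png

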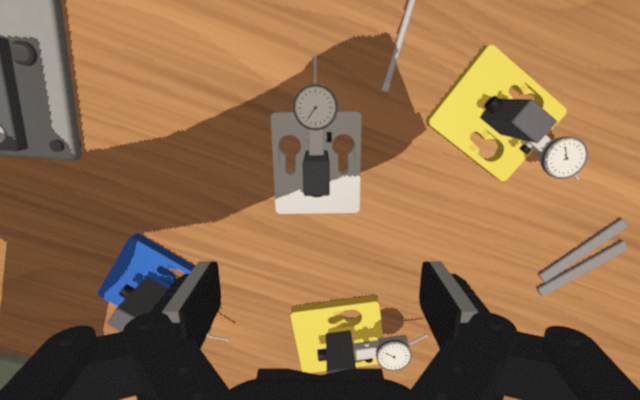

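```bash
python3 - <<'E'
from h import *
f=load('w2');im=f['image'];
cv2.imwrite('pics/c4.png',cv2.resize(im[75:225,250:380],(520,600),interpolation=cv2.INTER_CUBIC))
hsv=cv2.cvtColor(im,cv2.COLOR_BGR2HSV)
m=(hsv[...,1]<70).astype(np.uint8)*255
mm=np.zeros_like(m);mm[60:235,245:390]=m[60:235,245:390]
mm=cv2.morphologyEx(cv2.morphologyEx(mm,cv2.MORPH_CLOSE,np.ones((5,5))),cv2.MORPH_OPEN,np.ones((7,7)))
c=max(cv2.findContours(mm,0,2)[0],key=cv2.contourArea)
pts=c[:,0,:].astype(float);
# side edges & bottom edge line fits
L=np.array([p for p in pts if p[0]<290 and 125<p[1]<200]);R=np.array([p for p in pts if p[0]>345 and 125<p[1]<200]);B=np.array([p for p in pts if p[1]>207 and 285<p[0]<350]);T=np.array([p for p in pts if p[1]<120 and (278<p[0]<292 or 340<p[0]<356)])
# right/bottom mask edges might be bottom of plate; assume top z=.014 for those facing
W={}
for n,P in zip('LRBT',(L,R,B,T)):
    w=np.array([onz(f,u,v,.014)[:2] for u,v in P]);vx,vy,x,y=cv2.fitLine(w.astype(np.float32),cv2.DIST_HUBER,0,1e-5,1e-5).ravel()
    W[n]=(np.array([x,y]),np.array([vx,vy]));print(n,len(P),'px',P.mean(0).round(1),'dir',np.arctan2(vy,vx).round(4),(x,y))
def inter(a,b):
    (p,d),(q,e)=W[a],W[b];t=np.linalg.solve(np.c_[d,-e],q-p);return p+t[0]*d
C=[inter('L','T'),inter('R','T'),inter('R','B'),inter('L','B')]
for i in range(4):
    d=C[(i+1)%4]-C[i];print(np.linalg.norm(d).round(4),np.arctan2(d[1],d[0]).round(4),C[i].round(4),proj(f,[*C[i],.014]).round(1))
print('centre',np.mean(C,0))
for p in [(.514,-.279,.078)]: print(proj(f,p), proj(load('top0'),p))
E
```

```text
L 8 px [273. 159.] dir 0.3602 (np.float32(0.50310344), np.float32(-0.23365405))
R 2 px [359.5 158.5] dir -0.4215 (np.float32(0.53470707), np.float32(-0.31896177))
B 2 px [315.5 212.5] dir -0.4178 (np.float32(0.46238357), np.float32(-0.29555523))Traceback (most recent call last):
  File "<stdin>", line 15, in <module>
cv2.error: OpenCV(4.12.0) /io/opencv/modules/imgproc/src/linefit.cpp:618: error: (-215:Assertion failed) npoints2 >= 0 || npoints3 >= 0 in function 'fitLine'
```

View pics/c4.png

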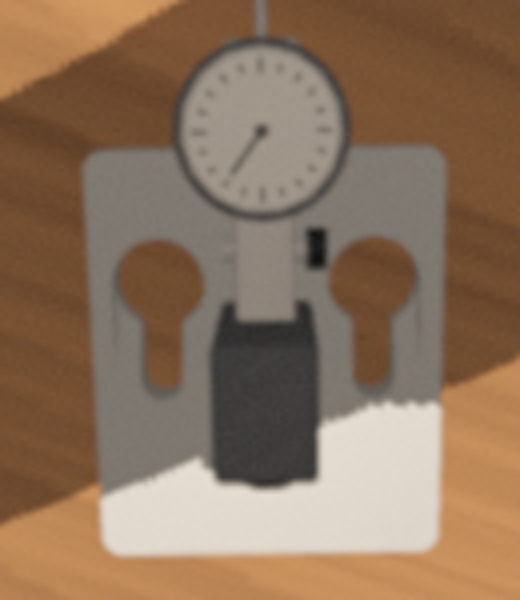

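```bash
python3 - <<'E'
from h import *
f=load('w2')
q=lambda x,y,z: onz(f,250+x/4-.4,75+y/4-.4,z)[:2]
def rep(n,P,z):
    C=np.array([q(x,y,z) for x,y in P]);print(n,'centre',C.mean(0).round(4))
    for i in range(4):
        d=C[(i+1)%4]-C[i];print('  ',(np.linalg.norm(d)*1e3).round(1),np.arctan2(d[1],d[0]).round(4))
rep('plate',[(82,151),(446,147),(438,552),(104,554)],.014)
rep('coltop',[(212,345),(316,344),(318,480),(216,482)],.078)
print('dial',q(262,128,.056),'kL',q(160,281,.014),'kR',q(373,280,.014))
for a in (q(160,281,.014),):
    d=a-q(373,280,.014);print(np.linalg.norm(d),np.arctan2(d[1],d[0])-np.pi/2)
kL,kR=q(160,281,.014),q(373,280,.014);M=(kL+kR)/2;yaw=.344;print('origin via keyholes',M-.02*np.array([np.cos(yaw),np.sin(yaw)]))
E
```

```text
plate centre [ 0.5133 -0.2786]
   91.9 -1.2152
   108.4 -2.7811
   92.2 1.9218
   107.9 0.3584
coltop centre [ 0.5142 -0.2783]
   22.5 -1.2163
   30.7 -2.7743
   22.8 1.936
   30.9 0.3591
dial [ 0.57023377 -0.2573332 ] kL [ 0.52346069 -0.24529545] kR [ 0.54240809 -0.29727717]
0.055327246230417716 0.34953467619030754
origin via keyholes [ 0.51410613 -0.27803142]
```

Sizes check out: plate 92x108, keyholes 55 apart, column about 23x31. The carrier is at (0.5138, -0.2785) with yaw 0.357.

```bash
python3 -c "
from h import *
plan([.5138,-.2785,.043],-1.214)"
```

```text
pos [ 0.5119 -0.2801  0.2303] rot [ 3.1406e+00  1.0000e-04 -1.2241e+00] F [ 0.49  0.65 -0.04] t 2.5833 q [-0.07  0.55  0.69  1.74 -0.4   1.   -0.45]
shift [ -0.8  -2.5 187.3] turn [ 0.05  0.   -0.58]
```

```bash

python3 -m pendant '[{"dx":-1,"dy":-2,"dz":0,"ax":0,"ay":0,"az":-0.6,"claw":85},{"dx":-1,"dy":-2,"dz":40,"ax":0,"ay":0,"az":-0.6,"claw":85},{"dx":-1,"dy":-2,"dz":80,"ax":0,"ay":0,"az":-0.6,"claw":85},{"dx":-1,"dy":-2,"dz":100,"ax":0,"ay":0,"az":-0.6,"claw":85},{"dx":-1,"dy":-2,"dz":110,"ax":0,"ay":0,"az":-0.6,"claw":85},{"dx":-1,"dy":-2,"dz":110,"ax":0,"ay":0,"az":-0.6,"claw":85}]'
python3 -c "
from h import *
plan([.5138,-.2785,.043],-1.214)"
```

```text
clock: 3.08
position: [0.5136, -0.2755, 0.1193]
tool_rot: [3.14, 0.002, -1.211]
force: [-0.8, -0.1, 0.7]
grip_width: 0.0847
pos [ 0.5136 -0.2755  0.1193] rot [ 3.1398e+00  2.1000e-03 -1.2108e+00] F [-0.77 -0.12  0.72] t 3.0833 q [-0.    0.68  0.58  1.83 -0.51  0.79 -0.36]
shift [ 3.1  0.7 76.3] turn [0.1  0.12 0.18]
```

```bash

python3 -m pendant '[{"dx":0,"dy":0,"dz":0,"ax":0,"ay":0,"az":0,"claw":85},{"dx":0,"dy":0,"dz":0,"ax":0,"ay":0,"az":0,"claw":85},{"dx":0,"dy":0,"dz":0,"ax":0,"ay":0,"az":0,"claw":85}]'
python3 -c "
from h import *
plan([.5138,-.2785,.043],-1.214)"
```

```text
clock: 3.33
position: [0.5147, -0.2773, 0.1223]
tool_rot: [-3.14, -0.001, -1.213]
force: [-1.2, 0.2, 0.2]
grip_width: 0.0847
pos [ 0.5147 -0.2773  0.1223] rot [-3.1398e+00 -1.4000e-03 -1.2129e+00] F [-1.19  0.15  0.2 ] t 3.3333 q [-0.    0.68  0.59  1.83 -0.51  0.79 -0.36]
shift [ 0.7  1.4 79.3] turn [-0.1  -0.08  0.06]
```

```bash
for i in 1 2 3 4; do 
python3 -m pendant '[{"dx":0,"dy":0,"dz":0,"ax":0,"ay":0,"az":0,"claw":85}]' | sed -n 2,3p; done
python3 -c "
from h import *
print(observe()['position'],observe()['position'])"
```

```text
position: [0.5145, -0.2773, 0.122]
tool_rot: [-3.14, -0.001, -1.213]
position: [0.5142, -0.2772, 0.1216]
tool_rot: [-3.141, -0.001, -1.213]
position: [0.514, -0.2773, 0.1213]
tool_rot: [-3.141, -0.0, -1.213]
position: [0.514, -0.2772, 0.121]
tool_rot: [-3.141, -0.0, -1.213]
[ 0.51397003 -0.27722806  0.12104259] [ 0.51397003 -0.27722806  0.12104259]
```

```bash
python3 -c "
from h import *
plan([.5138,-.2785,.043],-1.214)"
python3 -m pendant '[{"dx":1.2,"dy":0.4,"dz":25,"ax":0,"ay":0,"az":0,"claw":60},{"dx":1.2,"dy":0.4,"dz":45,"ax":0,"ay":0,"az":0,"claw":60},{"dx":1.2,"dy":0.4,"dz":60,"ax":0,"ay":0,"az":0,"claw":60},{"dx":1.2,"dy":0.4,"dz":70,"ax":0,"ay":0,"az":0,"claw":60},{"dx":1.2,"dy":0.4,"dz":75,"ax":0,"ay":0,"az":0,"claw":60},{"dx":1.2,"dy":0.4,"dz":77.5,"ax":0,"ay":0,"az":0,"claw":60},{"dx":1.2,"dy":0.4,"dz":77.5,"ax":0,"ay":0,"az":0,"claw":60},{"dx":1.2,"dy":0.4,"dz":77.5,"ax":0,"ay":0,"az":0,"claw":60}]'
python3 -c "
from h import *
snap('wrist','w3');snap('side','s3')
plan([.5138,-.2785,.043],-1.214)"
```

```text
pos [ 0.514  -0.2772  0.121 ] rot [-3.1413e+00 -2.0000e-04 -1.2134e+00] F [ 0.13  0.92 -0.05] t 3.6667 q [-0.    0.68  0.58  1.83 -0.51  0.79 -0.36]
shift [ 1.1  0.6 78. ] turn [-0.02 -0.01  0.03]
clock: 4.33
position: [0.5143, -0.2787, 0.044]
tool_rot: [-3.141, -0.001, -1.214]
force: [0.5, -0.1, 0.4]
grip_width: 0.0598
pos [ 0.5143 -0.2787  0.044 ] rot [-3.1408e+00 -7.0000e-04 -1.2135e+00] F [0.39 0.39 0.04] t 4.4333 q [ 0.06  0.79  0.49  1.85 -0.59  0.65 -0.3 ]
shift [-0.3  0.4  1. ] turn [-0.04 -0.04  0.03]
```

View pics/w3.png

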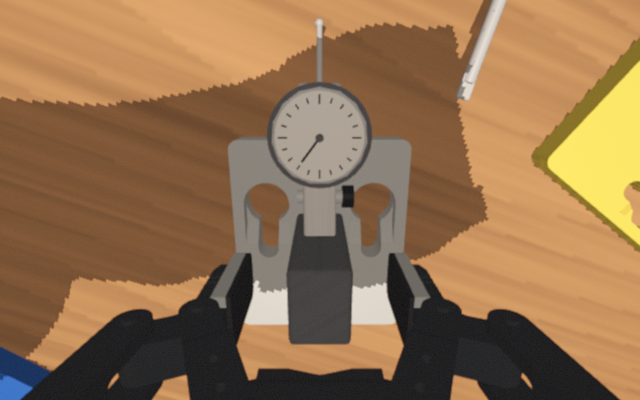

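The column (320,300) is centred between the pads (240 and 400), and the dial and stylus line up with the picture's vertical. Closing.

```bash

python3 -m pendant '[{"dx":0,"dy":0,"dz":0.5,"ax":0,"ay":0,"az":0,"claw":40},{"dx":0,"dy":0,"dz":0.5,"ax":0,"ay":0,"az":0,"claw":26},{"dx":0,"dy":0,"dz":0.5,"ax":0,"ay":0,"az":0,"claw":22},{"dx":0,"dy":0,"dz":0.5,"ax":0,"ay":0,"az":0,"claw":15},{"dx":0,"dy":0,"dz":0.5,"ax":0,"ay":0,"az":0,"claw":15},{"dx":0,"dy":0,"dz":0.5,"ax":0,"ay":0,"az":0,"claw":15},{"dx":0,"dy":0,"dz":0.5,"ax":0,"ay":0,"az":0,"claw":15},{"dx":0,"dy":0,"dz":0.5,"ax":0,"ay":0,"az":0,"claw":15}]' 80
python3 -c "
from h import *
plan([.5138,-.2785,.043],-1.214)"
```

```text
clock: 5.1
position: [0.5141, -0.2786, 0.0432]
tool_rot: [-3.141, -0.0, -1.213]
force: [-0.8, 1.0, 6.3]
grip_width: 0.0232
pos [ 0.5141 -0.2786  0.0432] rot [-3.1412e+00 -3.0000e-04 -1.2135e+00] F [-0.83  1.04  6.32] t 5.1 q [ 0.06  0.79  0.49  1.85 -0.59  0.65 -0.3 ]
shift [-0.2  0.2  0.2] turn [-0.02 -0.02  0.03]
```

```bash

python3 -m pendant '[{"dx":0,"dy":0,"dz":-8,"ax":0,"ay":0,"az":0,"claw":15},{"dx":0,"dy":0,"dz":-25,"ax":0,"ay":0,"az":0,"claw":15},{"dx":0,"dy":0,"dz":-50,"ax":0,"ay":0,"az":0,"claw":15},{"dx":0,"dy":0,"dz":-85,"ax":0,"ay":0,"az":0,"claw":15},{"dx":0,"dy":0,"dz":-120,"ax":0,"ay":0,"az":0,"claw":15},{"dx":0,"dy":0,"dz":-145,"ax":0,"ay":0,"az":0,"claw":15},{"dx":0,"dy":0,"dz":-160,"ax":0,"ay":0,"az":0,"claw":15},{"dx":0,"dy":0,"dz":-165,"ax":0,"ay":0,"az":0,"claw":15},{"dx":0,"dy":0,"dz":-165,"ax":0,"ay":0,"az":0,"claw":15},{"dx":0,"dy":0,"dz":-165,"ax":0,"ay":0,"az":0,"claw":15}]'
python3 -c "
from h import *
snap('wrist','w4')
plan([.4609,.0369,.2],-1.297)"
```

```text
clock: 5.93
position: [0.5135, -0.278, 0.2069]
tool_rot: [3.141, 0.001, -1.213]
force: [-0.0, 0.2, -6.8]
grip_width: 0.0229
pos [ 0.5134 -0.278   0.2065] rot [ 3.1402e+00  1.4000e-03 -1.2133e+00] F [-0.26  0.04 -6.33] t 5.9833 q [-0.06  0.58  0.67  1.76 -0.43  0.96 -0.43]
shift [-313.3  -61.     6.9] turn [0.08 0.08 4.79]
```

View pics/w4.png

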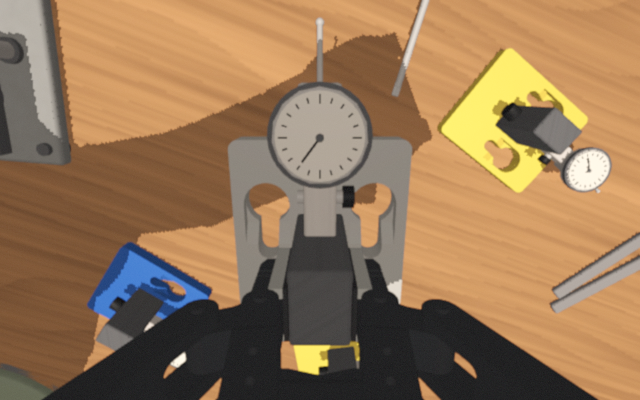

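Held at 23 mm with a load of about 6.4 N. The carrier sits the same in the picture as it did on the bench (dial at (319,137)), so nothing slipped. I'll stop partway so the mount is visible beside the carrier from the working tool yaw.

```bash

python3 -m pendant '[{"dx":-20,"dy":-4,"dz":0,"ax":0,"ay":0,"az":1,"claw":15},{"dx":-45,"dy":-9,"dz":0,"ax":0,"ay":0,"az":2,"claw":15},{"dx":-80,"dy":-16,"dz":0,"ax":0,"ay":0,"az":3,"claw":15},{"dx":-115,"dy":-23,"dz":0,"ax":0,"ay":0,"az":4,"claw":15},{"dx":-145,"dy":-29,"dz":0,"ax":0,"ay":0,"az":4.8,"claw":15},{"dx":-165,"dy":-33,"dz":0,"ax":0,"ay":0,"az":4.8,"claw":15},{"dx":-175,"dy":-35,"dz":0,"ax":0,"ay":0,"az":4.8,"claw":15},{"dx":-180,"dy":-36,"dz":0,"ax":0,"ay":0,"az":4.8,"claw":15},{"dx":-180,"dy":-36,"dz":0,"ax":0,"ay":0,"az":4.8,"claw":15},{"dx":-180,"dy":-36,"dz":0,"ax":0,"ay":0,"az":4.8,"claw":15}]'
python3 -c "
from h import *
snap('wrist','w5')
plan([.4609,.0369,.2],-1.297)"
```

```text
clock: 6.82
position: [0.4847, -0.0982, 0.2076]
tool_rot: [3.141, -0.001, -1.298]
force: [-0.7, -0.5, -6.5]
grip_width: 0.0229
pos [ 0.4847 -0.0985  0.2077] rot [ 3.1413e+00 -7.0000e-04 -1.2986e+00] F [ 0.57 -0.03 -6.95] t 6.8667 q [-0.48  0.44  0.75  1.99 -0.39  0.86 -0.82]
shift [-136.9  -13.5    7.6] turn [ 0.02 -0.04 -0.09]
```

View pics/w5.png

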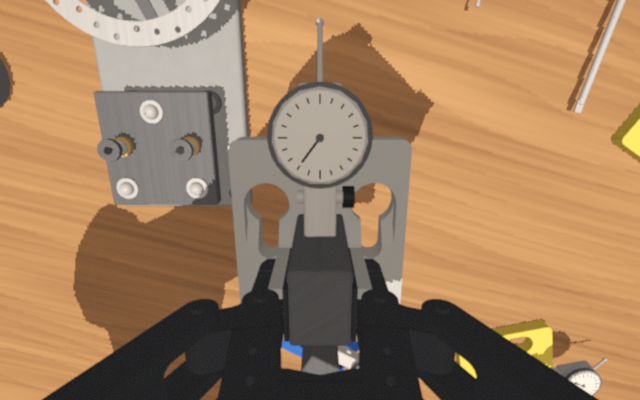

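The mount is fully visible beside the carrier: balls at (150,112), (127,188) and (196,188). The stand's axes line up with the plate.

```bash
python3 - <<'E'
from balls import *
f,p=balls('w5',[(150,112),(127,188),(196,188)],r=13)
pose(f,p)
im=f['image'];cv2.imwrite('pics/c5.png',cv2.resize(im[85:215,85:235],(690,598),interpolation=cv2.INTER_CUBIC))
# carrier origin now, by dial centre & col top in this frame (same px as when on bench)
R=Rn.from_euler('xyz',observe()['tool_rot']).as_matrix()
g=load('w3');h=load('w4')
# keyhole openings at plate top: tool z plane
E
```

```text
ball [150.3 111.3] area 379 rad 12.3
ball [126.4 188.1] area 317 rad 11.4
ball [194.8 186.9] area 287 rad 10.5
zc 0.044 LR 63.1 FM 68.0 yaw 0.2654 0.2905 origin [0.4747 0.0504]
zc 0.048 LR 62.2 FM 67.1 yaw 0.2654 0.2905 origin [0.4758 0.0488]
zc 0.052 LR 61.4 FM 66.2 yaw 0.2654 0.2905 origin [0.4769 0.0471]
zc 0.056 LR 60.6 FM 65.3 yaw 0.2654 0.2905 origin [0.478  0.0454]
zc 0.060 LR 59.8 FM 64.4 yaw 0.2654 0.2905 origin [0.4791 0.0437]
zc 0.064 LR 58.9 FM 63.5 yaw 0.2654 0.2905 origin [0.4801 0.0421]
zc 0.068 LR 58.1 FM 62.7 yaw 0.2654 0.2905 origin [0.4812 0.0404]
zc 0.072 LR 57.3 FM 61.8 yaw 0.2654 0.2905 origin [0.4823 0.0387]
zc 0.076 LR 56.5 FM 60.9 yaw 0.2654 0.2905 origin [0.4834 0.037 ]
```

View pics/c5.png

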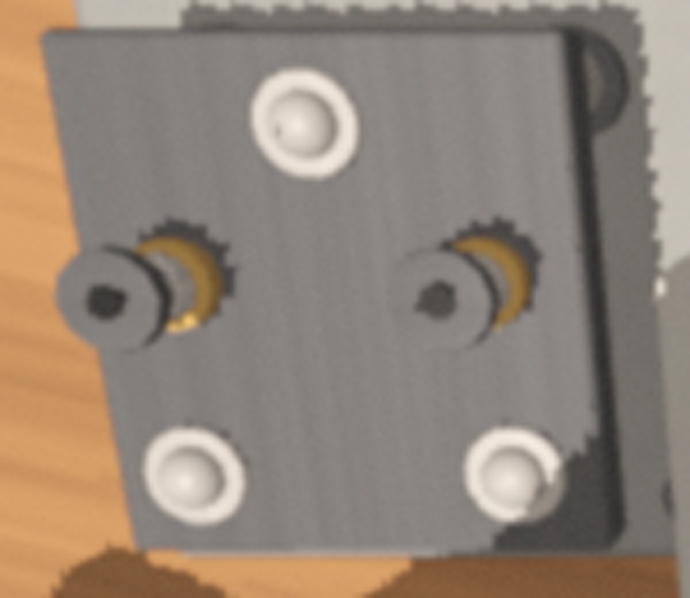

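```bash
python3 - <<'E'
from h import *
a=load('w1');b=load('w5');t=load('top0')
A=lambda x,y:(250+x/4-.4,105+y/3.75-.4)
B=lambda x,y:(85+x/4.6-.4,85+y/4.6-.4)
T=lambda x,y:(250+(x-400)/5-.4,185+y/5-.4)
def tri(rays):
    M=np.zeros((3,3));q=np.zeros(3)
    for o,d in rays:
        d=d/np.linalg.norm(d);P=np.eye(3)-np.outer(d,d);M+=P;q+=P@o
    x=np.linalg.solve(M,q); r=[np.linalg.norm((np.eye(3)-np.outer(d,d)/(d@d))@(x-o))*1e3 for o,d in rays]
    return x,np.round(r,2)
X={}
for n,pa,pb in [('headL',(280,253),(107,300)),('headR',(492,368),(440,300)),('F',(445,196),(303,124)),('L',(199,349),(194,475)),('R',(408,458),(514,474))]:
    x,r=tri([ray(a,*A(*pa)),ray(b,*B(*pb))]);X[n]=x;print(n,x.round(4),r)
print('ring')
m=(X['headL']+X['headR'])/2;d=X['headL']-X['headR'];print('heads mid',m.round(4),np.linalg.norm(d),np.arctan2(d[1],d[0])-np.pi/2)
M=(X['L']+X['R'])/2;e=X['F']-M;o=M+e*36/64;d=X['L']-X['R'];print('rings origin',o.round(4),np.linalg.norm(e[:2]),np.linalg.norm(d),np.arctan2(e[1],e[0]),np.arctan2(d[1],d[0])-np.pi/2)
E
```

```text
headL [0.4723 0.0687 0.0833] [0.17 0.17]
headR [0.4874 0.0146 0.0834] [0.18 0.18]
F [0.5068 0.0493 0.0638] [0.09 0.09]
L [0.4373 0.0608 0.0636] [0.01 0.01]
R [0.4535 0.0033 0.0632] [0.03 0.03]
ring
heads mid [0.4798 0.0417 0.0833] 0.056215194612486356 0.27293885596010936
rings origin [0.48   0.0418 0.0636] 0.0638061260226782 0.05980628697011451 0.2740682060881447 0.27391165375972126
```

Two-view triangulation gives stud head tops at z = 83.3 mm, so ball tops at 68.8 mm. Separations of 56.2, 63.8 and 59.8 match the given 56, 64 and 60. Origin (0.4799, 0.0418), yaw 0.274. Now I'll check how the carrier sits in the grip with the same camera.

```bash
python3 - <<'E'
from h import *
f=load('w5');im=f['image']
cv2.imwrite('pics/c6.png',cv2.resize(im[125:275,220:420],(800,600),interpolation=cv2.INTER_CUBIC))
E
```

```text
(no output)
```

View pics/c6.png

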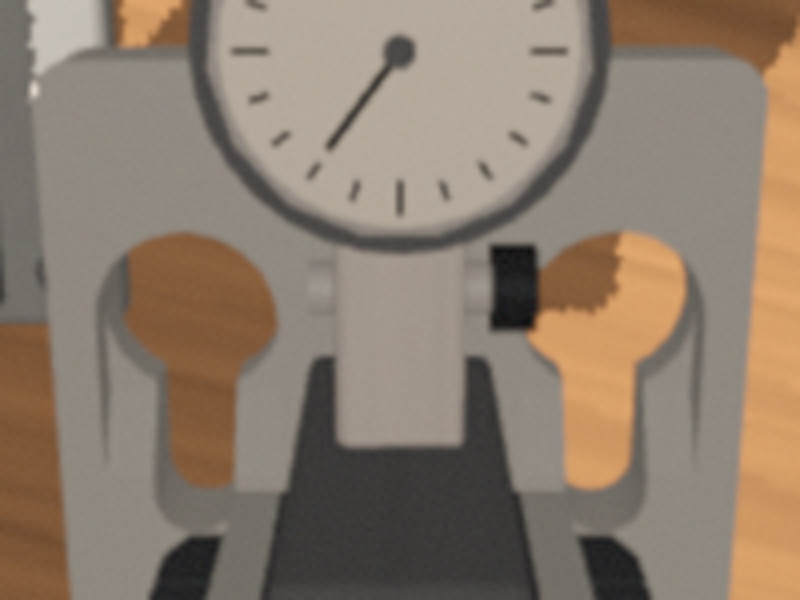

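```bash
python3 - <<'E'
from h import *
f=load('w5');C=lambda x,y:(220+x/4-.4,125+y/4-.4)
tz=.2077;tcp=np.array([.4847,-.0984]);yaw=-1.2986+np.pi/2
ex=np.array([np.cos(yaw),np.sin(yaw)]);ey=np.array([-ex[1],ex[0]])
for n,x,y,z in [('left edge',38,100,14),('left lo',75,590,14),('right',766,100,14),('right lo',726,590,14),('front',400,57,14),('dial',399,50,56),('kLleft',97,310,14),('kLtop',187,232,14),('kRright',704,310,14),('kRtop',615,232,14)]:
    w=onz(f,*C(x,y),tz-.0432+z/1000)[:2]-tcp;print(n,(w@ex*1e3).round(2),(w@ey*1e3).round(2))
E
```

```text
left edge 48.32 45.22
left lo -20.14 45.37
right 48.36 -45.6
right lo -20.11 -45.45
front 53.67 0.07
dial 59.62 0.17
kLleft 20.85 39.64
kLtop 31.36 27.4
kRright 20.87 -39.68
kRtop 31.38 -27.55
```

The carrier sits in the grip within about 0.4 mm and 0.002 rad of nominal (edges ±45.4 mm, front 53.7 mm, keyhole edges 39.7 mm). The entry target for the TCP is (0.4610, 0.0366), tool yaw -1.297, with ball contact expected near TCP z = 0.112.

```bash
python3 -c "
from h import *
plan([.4610,.0366,.165],-1.2968)"
python3 -m pendant '[{"dx":-20,"dy":-2,"dz":0,"ax":0,"ay":0,"az":0,"claw":15},{"dx":-45,"dy":-4.5,"dz":0,"ax":0,"ay":0,"az":0,"claw":15},{"dx":-75,"dy":-7.5,"dz":0,"ax":0,"ay":0,"az":0,"claw":15},{"dx":-105,"dy":-10.5,"dz":0,"ax":0,"ay":0,"az":0,"claw":15},{"dx":-125,"dy":-12.5,"dz":10,"ax":0,"ay":0,"az":0,"claw":15},{"dx":-133,"dy":-13,"dz":20,"ax":0,"ay":0,"az":0,"claw":15},{"dx":-136.5,"dy":-13.8,"dz":30,"ax":0,"ay":0,"az":0,"claw":15},{"dx":-136.5,"dy":-13.8,"dz":32,"ax":0,"ay":0,"az":0,"claw":15},{"dx":-136.5,"dy":-13.8,"dz":32,"ax":0,"ay":0,"az":0,"claw":15},{"dx":-136.5,"dy":-13.8,"dz":32,"ax":0,"ay":0,"az":0,"claw":15}]'
python3 -c "
from h import *
snap('wrist','w6');snap('side','s6')
plan([.4610,.0366,.120],-1.2968)"
```

```text
pos [ 0.4847 -0.0985  0.2077] rot [ 3.1413e+00 -7.0000e-04 -1.2986e+00] F [ 0.57 -0.03 -6.95] t 6.8667 q [-0.48  0.44  0.75  1.99 -0.39  0.86 -0.82]
shift [-136.6  -13.5   42.6] turn [ 0.02 -0.04 -0.1 ]
clock: 7.7
position: [0.4615, 0.0363, 0.1759]
tool_rot: [3.142, -0.001, -1.3]
force: [0.6, -0.1, -7.0]
grip_width: 0.0231
pos [0.4615 0.0368 0.1762] rot [-3.1410e+00 -3.0000e-04 -1.2991e+00] F [-0.33 -0.06 -6.42] t 7.8 q [-0.76  0.44  0.72  2.09 -0.42  0.75 -1.07]
shift [ 0.   0.6 56.2] turn [-0.03 -0.02 -0.13]
```

View pics/w6.png

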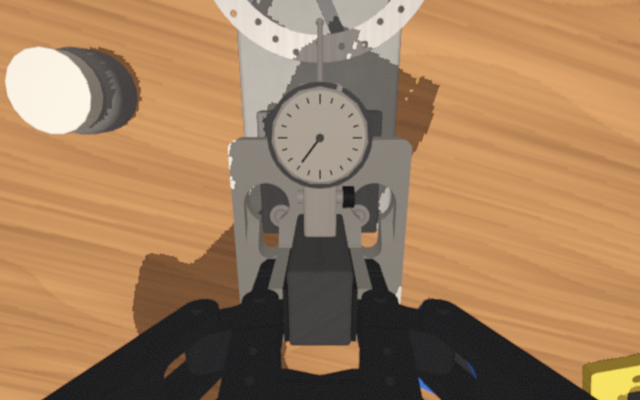

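```bash
python3 - <<'E'
from h import *
f=load('w6');im=f['image']
ex=np.array([.9627,.2706]);ey=np.array([-.2706,.9627]);o=np.array([.4799,.0418])
for s in(1,-1): print(proj(f,[*(o+ey*.028*s),.0833]))
cv2.imwrite('pics/c7.png',cv2.resize(im[150:260,230:410],(800,489),interpolation=cv2.INTER_CUBIC))
E
```

```text
[278.79760873 176.95761415]
[358.77187755 176.71459249]
```

View pics/c7.png

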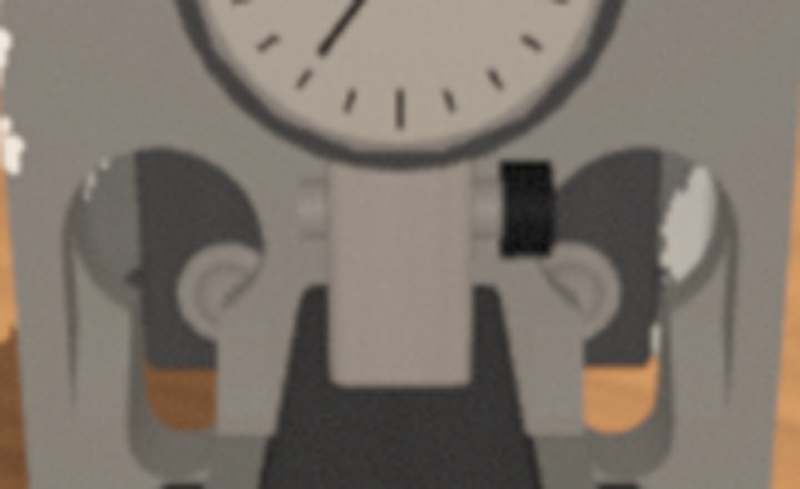

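```bash
python3 - <<'E'
from h import *
f=load('w6')
ex=np.array([.9627,.2706]);ey=np.array([-.2706,.9627]);o=np.array([.4799,.0418])
for s in(1,-1): print(proj(f,[*(o-ex*.036+ey*.030*s),.0636]))
plan([.4610,.0366,.120],-1.2968)
E
```

```text
[280.82909633 215.79741957]
[357.17830742 215.56964575]
pos [0.4615 0.0368 0.1762] rot [-3.1410e+00 -3.0000e-04 -1.2991e+00] F [-0.33 -0.06 -6.42] t 7.8 q [-0.76  0.44  0.72  2.09 -0.42  0.75 -1.07]
shift [ 0.   0.6 56.2] turn [-0.03 -0.02 -0.13]
```

The rear ball rings show at (280,216) and (360,216) through the keyholes, against predictions of (281,216) and (357,216), so the alignment is about right. Descending to just above the heads.

```bash

python3 -m pendant '[{"dx":0,"dy":0.6,"dz":10,"ax":0,"ay":0,"az":-0.1,"claw":15},{"dx":0,"dy":0.6,"dz":22,"ax":0,"ay":0,"az":-0.1,"claw":15},{"dx":0,"dy":0.6,"dz":34,"ax":0,"ay":0,"az":-0.1,"claw":15},{"dx":0,"dy":0.6,"dz":42,"ax":0,"ay":0,"az":-0.1,"claw":15},{"dx":0,"dy":0.6,"dz":46,"ax":0,"ay":0,"az":-0.1,"claw":15},{"dx":0,"dy":0.6,"dz":47,"ax":0,"ay":0,"az":-0.1,"claw":15},{"dx":0,"dy":0.6,"dz":47,"ax":0,"ay":0,"az":-0.1,"claw":15},{"dx":0,"dy":0.6,"dz":47,"ax":0,"ay":0,"az":-0.1,"claw":15},{"dx":0,"dy":0.6,"dz":47,"ax":0,"ay":0,"az":-0.1,"claw":15}]'
python3 -c "
from h import *
snap('wrist','w7');f=snap('side','s7')
cv2.imwrite('pics/c8.png',cv2.resize(f['image'][180:280,280:400],(720,600),interpolation=cv2.INTER_CUBIC))
plan([.4610,.0366,.120],-1.2968)"
```

```text
clock: 8.55
position: [0.4608, 0.0378, 0.1292]
tool_rot: [-3.141, 0.0, -1.295]
force: [0.5, 0.0, -7.4]
grip_width: 0.023
pos [0.4607 0.0378 0.1292] rot [-3.1409e+00  1.0000e-04 -1.2954e+00] F [ 1.01  0.86 -6.12] t 8.65 q [-0.69  0.51  0.64  2.13 -0.51  0.65 -0.99]
shift [1.3 0.1 9.2] turn [-0.04  0.    0.08]
```

View pics/w7.png

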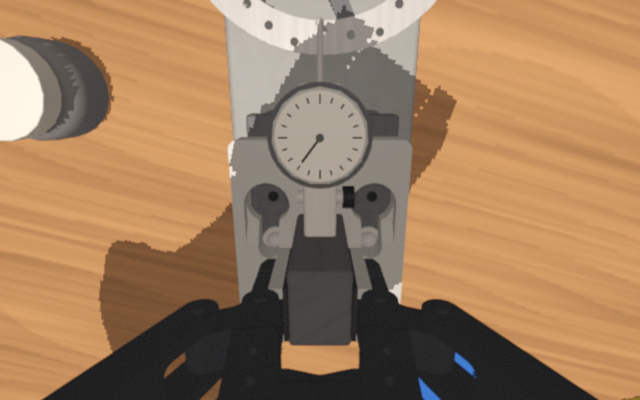

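View pics/c8.png

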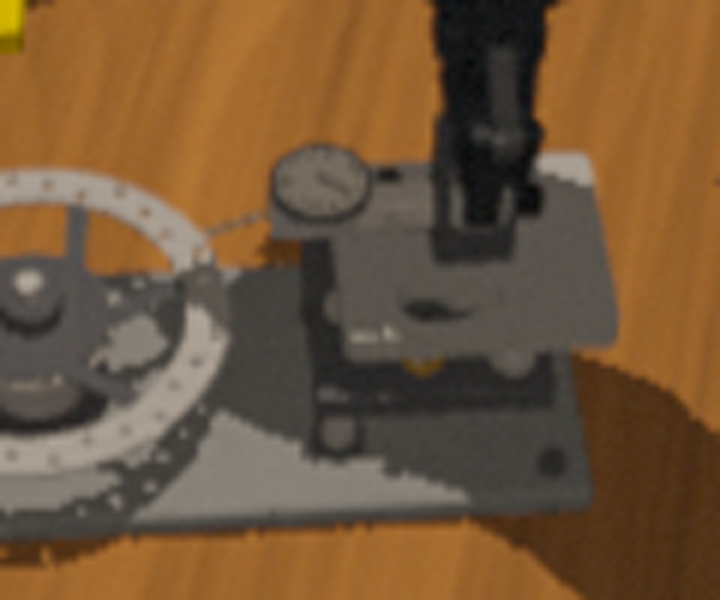

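```bash
python3 - <<'E'
from h import *
f=load('w7');im=f['image']
cv2.imwrite('pics/c9.png',cv2.resize(im[150:260,230:410],(800,489),interpolation=cv2.INTER_CUBIC))
s=observe();tcp=s['position'];yaw=s['tool_rot'][2]+np.pi/2
ex=np.array([np.cos(yaw),np.sin(yaw)]);ey=np.array([-ex[1],ex[0]])
for u,v in[(273,196.5),(372,197)]:
    for z in (.0823,.0843):
        w=onz(f,u,v,z)[:2]-tcp[:2];print(z,(w@ex*1e3).round(2),(w@ey*1e3).round(2))
E
```

```text
0.0823 18.66 26.56
0.0843 19.26 26.28
0.0823 18.35 -30.3
0.0843 18.95 -29.98
```

View pics/c9.png

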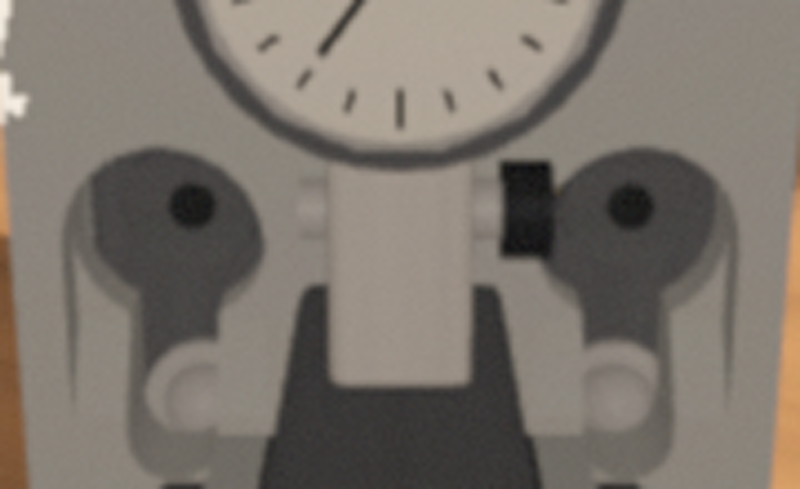

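The head dots (273,196) and (372,196) lie about 1.6 mm towards the carrier's -y, and the x offset is fine (19.2 against 19.6 mm). I'll shift dx +1.5 while lowering over the heads.

```bash

python3 -m pendant '[{"dx":1.5,"dy":0,"dz":0,"ax":0,"ay":0,"az":0,"claw":15},{"dx":1.5,"dy":0,"dz":0,"ax":0,"ay":0,"az":0,"claw":15},{"dx":1.5,"dy":0,"dz":1,"ax":0,"ay":0,"az":0,"claw":15},{"dx":1.5,"dy":0,"dz":2,"ax":0,"ay":0,"az":0,"claw":15},{"dx":1.5,"dy":0,"dz":3,"ax":0,"ay":0,"az":0,"claw":15},{"dx":1.5,"dy":0,"dz":4,"ax":0,"ay":0,"az":0,"claw":15},{"dx":1.5,"dy":0,"dz":4,"ax":0,"ay":0,"az":0,"claw":15}]'
python3 -c "
from h import *
plan([.4610,.0366,.120],-1.2968)"
python3 -m pendant '[{"dx":0,"dy":0,"dz":1,"ax":0,"ay":0,"az":0,"claw":15},{"dx":0,"dy":0,"dz":2,"ax":0,"ay":0,"az":0,"claw":15},{"dx":0,"dy":0,"dz":3,"ax":0,"ay":0,"az":0,"claw":15},{"dx":0,"dy":0,"dz":4,"ax":0,"ay":0,"az":0,"claw":15},{"dx":0,"dy":0,"dz":5,"ax":0,"ay":0,"az":0,"claw":15},{"dx":0,"dy":0,"dz":5,"ax":0,"ay":0,"az":0,"claw":15},{"dx":0,"dy":0,"dz":5,"ax":0,"ay":0,"az":0,"claw":15}]'
python3 -c "
from h import *
plan([.4610,.0366,.112],-1.2968)"
```

```text
clock: 9.23
position: [0.4608, 0.0363, 0.1246]
tool_rot: [3.141, -0.0, -1.295]
force: [-0.5, -0.3, -7.1]
grip_width: 0.023
pos [0.4608 0.0363 0.1246] rot [ 3.1413 -0.     -1.2955] F [-0.49 -0.25 -7.12] t 9.2333 q [-0.68  0.52  0.63  2.13 -0.51  0.64 -0.98]
shift [-0.3 -0.3  4.6] turn [ 0.02 -0.    0.08]
clock: 9.82
position: [0.4609, 0.0362, 0.1198]
tool_rot: [3.141, -0.0, -1.296]
force: [0.7, 0.8, -6.3]
grip_width: 0.0228
pos [0.4609 0.0362 0.1198] rot [ 3.1415 -0.     -1.2956] F [ 0.68  0.77 -6.28] t 9.8167 q [-0.67  0.53  0.62  2.14 -0.52  0.63 -0.98]
shift [-0.3 -0.2  7.8] turn [ 0.01 -0.    0.07]
```

```bash

python3 -m pendant '[{"dx":0,"dy":0,"dz":1,"ax":0,"ay":0,"az":0,"claw":15},{"dx":0,"dy":0,"dz":2,"ax":0,"ay":0,"az":0,"claw":15},{"dx":0,"dy":0,"dz":3,"ax":0,"ay":0,"az":0,"claw":15},{"dx":0,"dy":0,"dz":4,"ax":0,"ay":0,"az":0,"claw":15},{"dx":0,"dy":0,"dz":4,"ax":0,"ay":0,"az":0,"claw":15},{"dx":0,"dy":0,"dz":4,"ax":0,"ay":0,"az":0,"claw":15}]'
python3 -m pendant '[{"dx":0,"dy":0,"dz":0.5,"ax":0,"ay":0,"az":0,"claw":15},{"dx":0,"dy":0,"dz":1,"ax":0,"ay":0,"az":0,"claw":15},{"dx":0,"dy":0,"dz":1,"ax":0,"ay":0,"az":0,"claw":15}]'|grep -E "pos|force"
python3 -m pendant '[{"dx":0,"dy":0,"dz":0.5,"ax":0,"ay":0,"az":0,"claw":15},{"dx":0,"dy":0,"dz":1,"ax":0,"ay":0,"az":0,"claw":15},{"dx":0,"dy":0,"dz":1,"ax":0,"ay":0,"az":0,"claw":15}]'|grep -E "pos|force"
```

```text
clock: 10.32
position: [0.4609, 0.0362, 0.1158]
tool_rot: [3.141, -0.0, -1.296]
force: [-0.4, 0.2, -7.3]
grip_width: 0.023
position: [0.4609, 0.0363, 0.1148]
force: [0.4, -0.5, -6.6]
position: [0.4609, 0.0363, 0.1137]
force: [0.1, -0.3, -6.7]
```

```bash

for i in 1 2 3; do python3 -m pendant '[{"dx":0,"dy":0,"dz":0.4,"ax":0,"ay":0,"az":0,"claw":15},{"dx":0,"dy":0,"dz":0.5,"ax":0,"ay":0,"az":0,"claw":15},{"dx":0,"dy":0,"dz":0.5,"ax":0,"ay":0,"az":0,"claw":15}]'|grep -E "pos|force"; done
```

```text
position: [0.4609, 0.0363, 0.1133]
force: [0.5, 0.8, -6.8]
position: [0.4609, 0.0363, 0.1128]
force: [-1.0, -0.4, -7.0]
position: [0.461, 0.0363, 0.1124]
force: [-1.4, -0.1, 0.4]
```

Contact felt at TCP z about 0.1126 (Fz from -6.8 to +0.4 N), which puts the ball tops at about 69.4 mm, close to the triangulated 68.8. I'll slide towards the rotor (-tool y) in small felt steps.

```bash

for i in 1 2; do python3 -m pendant '[{"dx":0,"dy":-0.7,"dz":0,"ax":0,"ay":0,"az":0,"claw":15},{"dx":0,"dy":-1.4,"dz":0,"ax":0,"ay":0,"az":0,"claw":15},{"dx":0,"dy":-2,"dz":0,"ax":0,"ay":0,"az":0,"claw":15},{"dx":0,"dy":-2,"dz":0,"ax":0,"ay":0,"az":0,"claw":15}]'|grep -E "pos|force|rot"; done; python3 -c "
from h import *
plan([.4803,.0420,.1125],-1.2968);print(observe()['moment'])"
```

```text
position: [0.4631, 0.0369, 0.1124]
tool_rot: [-3.141, -0.0, -1.296]
force: [-2.0, -0.4, 3.0]
position: [0.465, 0.0374, 0.1124]
tool_rot: [-3.141, -0.0, -1.295]
force: [-2.0, -1.2, 2.4]
pos [0.465  0.0374 0.1124] rot [-3.1414e+00 -1.0000e-04 -1.2955e+00] F [-2.01 -1.16  2.42] t 12.2333 q [-0.66  0.55  0.6   2.13 -0.54  0.61 -0.97]
shift [ -0.3 -16.   -0.1] turn [-0.01 -0.    0.08]
[-0.05141852  0.4268569  -0.03326167]
```

```bash

for i in 1 2 3; do python3 -m pendant '[{"dx":0,"dy":-0.6,"dz":0,"ax":0,"ay":0,"az":0,"claw":15},{"dx":0,"dy":-1.2,"dz":0,"ax":0,"ay":0,"az":0,"claw":15},{"dx":0,"dy":-1.5,"dz":0,"ax":0,"ay":0,"az":0,"claw":15},{"dx":0,"dy":-1.5,"dz":0,"ax":0,"ay":0,"az":0,"claw":15}]'|grep -E "pos|force|rot"; done
```

```text
position: [0.4663, 0.0378, 0.1123]
tool_rot: [-3.142, -0.0, -1.295]
force: [-3.1, -0.3, 4.1]
position: [0.4677, 0.0382, 0.1123]
tool_rot: [-3.142, -0.0, -1.296]
force: [-2.5, -1.1, 6.0]
position: [0.4692, 0.0386, 0.1123]
tool_rot: [-3.142, -0.0, -1.295]
force: [-3.1, -1.1, 4.3]
```

```bash

for i in 1 2; do python3 -m pendant '[{"dx":0,"dy":-0.6,"dz":0,"ax":0,"ay":0,"az":0,"claw":15},{"dx":0,"dy":-1.2,"dz":0,"ax":0,"ay":0,"az":0,"claw":15},{"dx":0,"dy":-1.5,"dz":0,"ax":0,"ay":0,"az":0,"claw":15},{"dx":0,"dy":-1.5,"dz":0,"ax":0,"ay":0,"az":0,"claw":15}]'|grep -E "pos|force|rot"; done;  python3 -c "
from h import *
snap('wrist','w8');f=snap('side','s8')
cv2.imwrite('pics/c10.png',cv2.resize(f['image'][200:280,300:400],(750,600),interpolation=cv2.INTER_CUBIC))
cv2.imwrite('pics/c11.png',cv2.resize(load('w8')['image'][150:260,230:410],(800,489),interpolation=cv2.INTER_CUBIC))
plan([.4803,.0420,.1125],-1.2968);print(observe()['moment'])"
```

```text
position: [0.4705, 0.039, 0.1123]
tool_rot: [3.141, 0.0, -1.296]
force: [-3.5, -0.8, 5.3]
position: [0.4716, 0.0393, 0.1123]
tool_rot: [3.141, 0.0, -1.296]
force: [-5.7, -0.7, 7.9]
pos [0.4715 0.0393 0.1123] rot [ 3.1406e+00  2.0000e-04 -1.2956e+00] F [-6.47 -1.95  7.57] t 14.0 q [-0.66  0.56  0.6   2.12 -0.54  0.62 -0.97]
shift [-0.2 -9.2 -0.3] turn [0.05 0.01 0.07]
[-0.34002077  1.418363   -0.00313449]
```

View pics/c11.png

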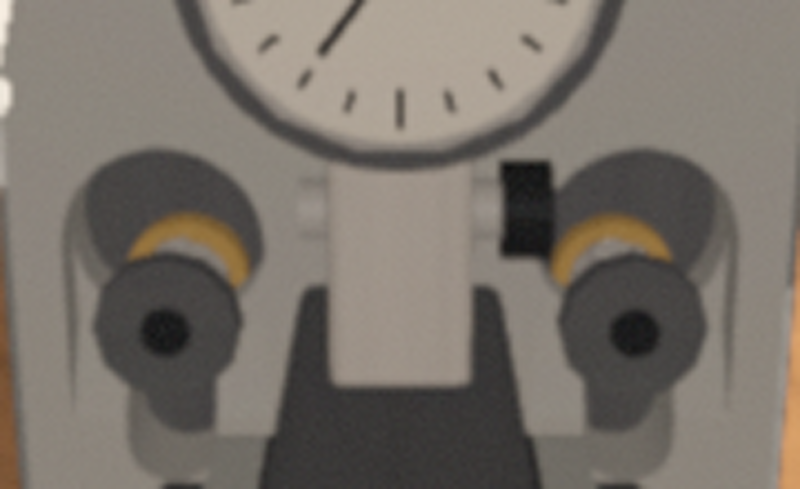

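View pics/c10.png

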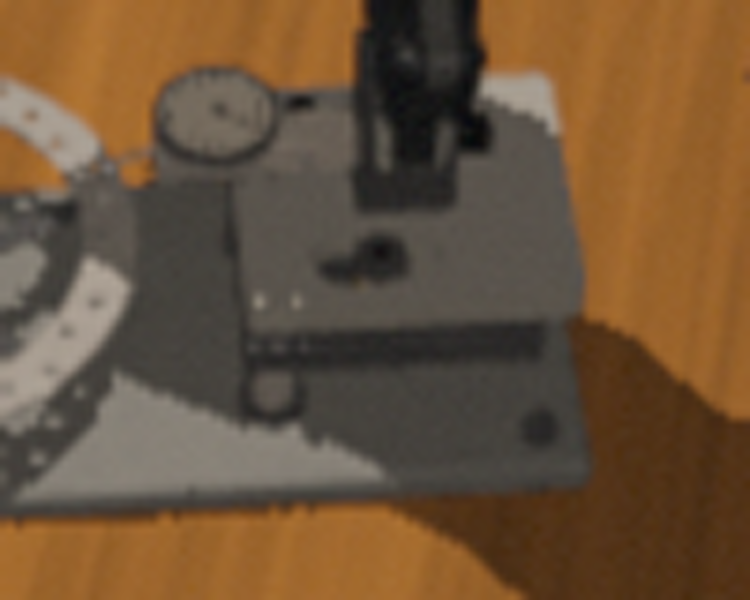

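The heads are over the slots and symmetric, with dots at (165,330) and (633,330) in the crop about the column at 400, and the ramp force is starting. Carrying on.

```bash

for i in 1 2 3; do python3 -m pendant '[{"dx":0,"dy":-0.5,"dz":0,"ax":0,"ay":0,"az":0,"claw":15},{"dx":0,"dy":-1,"dz":0,"ax":0,"ay":0,"az":0,"claw":15},{"dx":0,"dy":-1,"dz":0,"ax":0,"ay":0,"az":0,"claw":15}]'|grep -E "pos|force|rot"; done
```

```text
position: [0.4721, 0.0395, 0.1122]
tool_rot: [3.14, 0.0, -1.296]
force: [-7.3, -2.3, 8.9]
position: [0.4726, 0.0396, 0.1121]
tool_rot: [3.139, 0.001, -1.296]
force: [-10.3, -2.8, 12.5]
position: [0.4732, 0.0398, 0.1121]
tool_rot: [3.138, 0.001, -1.296]
force: [-13.6, -4.1, 13.2]
```

The arm's downward lean is growing (Fz +13 N), so I'll ease it up a little while pushing.

```bash

for i in 1 2 3; do python3 -m pendant '[{"dx":0,"dy":-0.5,"dz":-0.1,"ax":0,"ay":0,"az":0,"claw":15},{"dx":0,"dy":-1,"dz":-0.2,"ax":0,"ay":0,"az":0,"claw":15},{"dx":0,"dy":-1,"dz":-0.2,"ax":0,"ay":0,"az":0,"claw":15}]'|grep -E "pos|force|rot"; done
python3 -c "
from h import *
plan([.4803,.0420,.1125],-1.2968);print(observe()['moment'])"
```

```text
position: [0.4739, 0.04, 0.1121]
tool_rot: [3.138, 0.001, -1.296]
force: [-12.9, -4.1, 9.7]
position: [0.4749, 0.0403, 0.1121]
tool_rot: [3.138, 0.001, -1.296]
force: [-11.7, -3.3, 2.2]
position: [0.4758, 0.0406, 0.1121]
tool_rot: [3.137, 0.001, -1.296]
force: [-8.9, -3.3, -3.7]
pos [0.4758 0.0406 0.1121] rot [ 3.1374e+00  5.0000e-04 -1.2957e+00] F [-8.92 -3.3  -3.73] t 15.5 q [-0.66  0.56  0.6   2.1  -0.54  0.64 -0.98]
shift [-0.1 -4.7 -0.4] turn [0.24 0.03 0.06]
[-0.79263634  2.27153264 -0.00913056]
```

```bash

python3 -m pendant '[{"dx":0,"dy":-0.5,"dz":0,"ax":0,"ay":0,"az":0,"claw":15},{"dx":0,"dy":-1,"dz":0,"ax":0,"ay":0,"az":0,"claw":15},{"dx":0,"dy":-1,"dz":0,"ax":0,"ay":0,"az":0,"claw":15}]'|grep -E "pos|force|rot"
python3 -m pendant '[{"dx":0,"dy":-0.5,"dz":0.2,"ax":0,"ay":0,"az":0,"claw":15},{"dx":0,"dy":-1,"dz":0.4,"ax":0,"ay":0,"az":0,"claw":15},{"dx":0,"dy":-1,"dz":0.4,"ax":0,"ay":0,"az":0,"claw":15}]'|grep -E "pos|force|rot"
```

```text
position: [0.4765, 0.0409, 0.112]
tool_rot: [3.137, 0.001, -1.296]
force: [-9.3, -4.4, -6.9]
position: [0.4779, 0.0412, 0.1116]
tool_rot: [3.138, 0.0, -1.296]
force: [-5.7, -1.5, -9.9]
```

```bash

for i in 1 2; do python3 -m pendant '[{"dx":0,"dy":-0.4,"dz":0.4,"ax":0,"ay":0,"az":0,"claw":15},{"dx":0,"dy":-0.8,"dz":0.7,"ax":0,"ay":0,"az":0,"claw":15},{"dx":0,"dy":-0.8,"dz":0.7,"ax":0,"ay":0,"az":0,"claw":15}]'|grep -E "pos|force|rot"; done
python3 -c "
from h import *
plan([.4803,.0420,.1095],-1.2968);print(observe()['moment'])"
```

```text
position: [0.4803, 0.0419, 0.1113]
tool_rot: [3.141, -0.0, -1.295]
force: [-1.1, -1.1, -16.9]
position: [0.4809, 0.0421, 0.1109]
tool_rot: [3.141, 0.0, -1.295]
force: [-3.0, -1.2, -16.6]
pos [0.4809 0.0421 0.1109] rot [ 3.1408e+00  1.0000e-04 -1.2953e+00] F [ -3.05  -1.23 -16.56] t 16.5 q [-0.65  0.57  0.6   2.09 -0.54  0.63 -0.97]
shift [-0.1  0.6  1.4] turn [0.04 0.01 0.09]
[-0.17425108  0.67336602  0.03636248]
```

The carrier is level again and near x home, and the arm is now carrying weight plus springs (Fz -16.6). I'll lower it into the seats.

```bash

for i in 1 2; do python3 -m pendant '[{"dx":0,"dy":0.1,"dz":0.3,"ax":0,"ay":0,"az":0,"claw":15},{"dx":0,"dy":0.2,"dz":0.5,"ax":0,"ay":0,"az":0,"claw":15},{"dx":0,"dy":0.2,"dz":0.5,"ax":0,"ay":0,"az":0,"claw":15}]'|grep -E "pos|force|rot"; done
python3 -c "
from h import *
snap('wrist','w9')
cv2.imwrite('pics/c12.png',cv2.resize(load('w9')['image'][150:260,230:410],(800,489),interpolation=cv2.INTER_CUBIC))
plan([.4803,.0420,.1095],-1.2968);print(observe()['moment'])"
```

```text
position: [0.4809, 0.0421, 0.1106]
tool_rot: [3.141, 0.0, -1.295]
force: [-2.2, 0.5, -16.3]
position: [0.4809, 0.042, 0.1102]
tool_rot: [-3.141, 0.0, -1.295]
force: [-2.0, -0.4, -14.1]
pos [0.4809 0.042  0.1102] rot [-3.1414e+00  1.0000e-04 -1.2955e+00] F [ -1.39   0.76 -14.29] t 17.05 q [-0.65  0.57  0.6   2.09 -0.54  0.63 -0.97]
shift [-0.2  0.6  0.7] turn [-0.01  0.01  0.08]
[ 0.2172229   0.58553512 -0.00990289]
```

View pics/c12.png

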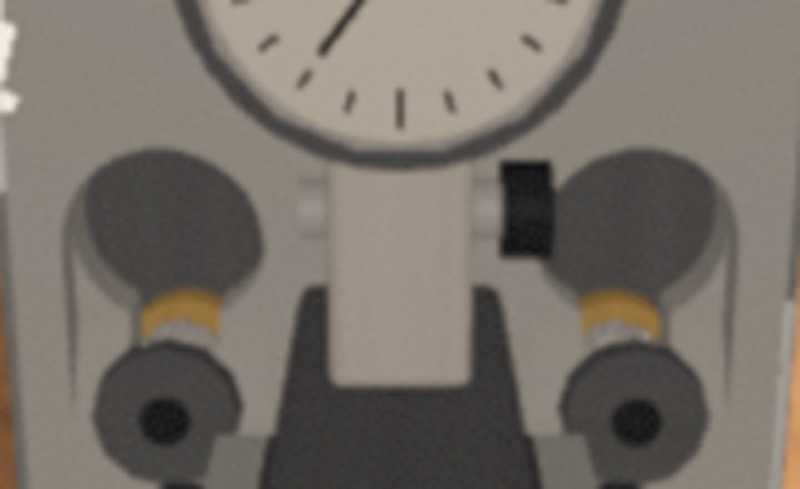

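```bash

for i in 1 2; do python3 -m pendant '[{"dx":0,"dy":0,"dz":0.2,"ax":0,"ay":0,"az":0,"claw":15},{"dx":0,"dy":0,"dz":0.3,"ax":0,"ay":0,"az":0,"claw":15},{"dx":0,"dy":0,"dz":0.3,"ax":0,"ay":0,"az":0,"claw":15}]'|grep -E "pos|force|rot"; done
python3 -c "
from h import *
plan([.4803,.0420,.1095],-1.2968);print(observe()['moment'])"
```

```text
position: [0.481, 0.042, 0.11]
tool_rot: [-3.141, 0.0, -1.296]
force: [-3.9, 1.2, -8.2]
position: [0.481, 0.042, 0.1098]
tool_rot: [-3.141, 0.0, -1.296]
force: [-4.5, 1.8, 1.4]
pos [0.481  0.042  0.1098] rot [-3.1411e+00  2.0000e-04 -1.2956e+00] F [-4.47  1.81  1.37] t 17.55 q [-0.65  0.57  0.6   2.09 -0.54  0.63 -0.97]
shift [-0.2  0.7  0.3] turn [-0.03  0.01  0.07]
[ 0.46101787  1.28150631 -0.04608144]
```

Bottomed: z 0.1098, with 0.3 mm giving about 10 N, which matches contact height minus 2.5 mm. Forces are small, so I'll release.

```bash

python3 -m pendant '[{"dx":0,"dy":0,"dz":0,"ax":0,"ay":0,"az":0,"claw":24},{"dx":0,"dy":0,"dz":0,"ax":0,"ay":0,"az":0,"claw":28},{"dx":0,"dy":0,"dz":0,"ax":0,"ay":0,"az":0,"claw":36},{"dx":0,"dy":0,"dz":0,"ax":0,"ay":0,"az":0,"claw":50},{"dx":0,"dy":0,"dz":0,"ax":0,"ay":0,"az":0,"claw":60},{"dx":0,"dy":0,"dz":0,"ax":0,"ay":0,"az":0,"claw":60},{"dx":0,"dy":0,"dz":0,"ax":0,"ay":0,"az":0,"claw":60},{"dx":0,"dy":0,"dz":0,"ax":0,"ay":0,"az":0,"claw":60}]' 20
python3 -c "
from h import *
snap('wrist','w10')
plan([.4803,.0420,.2],-1.2968)"
```

```text
clock: 18.22
position: [0.4809, 0.0419, 0.1095]
tool_rot: [-3.141, -0.0, -1.296]
force: [-0.9, -0.4, -1.2]
grip_width: 0.06
pos [0.4809 0.0419 0.1095] rot [-3.1416e+00 -1.0000e-04 -1.2955e+00] F [ 0.16 -0.86 -0.27] t 18.2667 q [-0.65  0.57  0.6   2.09 -0.54  0.63 -0.97]
shift [ -0.3   0.5 -90.5] turn [-0.   -0.    0.07]
```

View pics/w10.png

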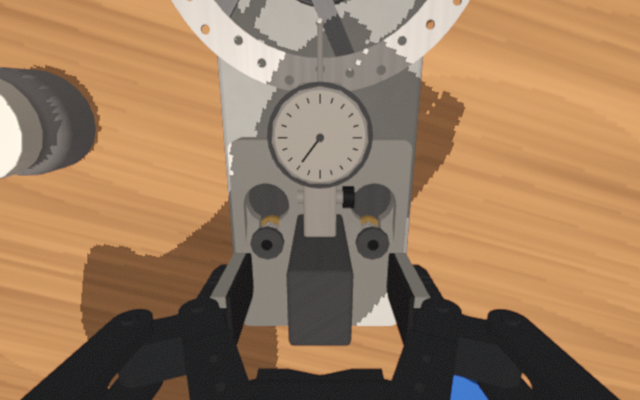

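Released, with both heads over the slot ends at (267,244) and (373,244). Backing straight up.

```bash

python3 -m pendant '[{"dx":0,"dy":0,"dz":-10,"ax":0,"ay":0,"az":0,"claw":60},{"dx":0,"dy":0,"dz":-30,"ax":0,"ay":0,"az":0,"claw":60},{"dx":0,"dy":0,"dz":-60,"ax":0,"ay":0,"az":0,"claw":70},{"dx":0,"dy":0,"dz":-90,"ax":0,"ay":0,"az":0,"claw":85},{"dx":0,"dy":0,"dz":-110,"ax":0,"ay":0,"az":0,"claw":85},{"dx":0,"dy":0,"dz":-120,"ax":0,"ay":0,"az":0,"claw":85},{"dx":0,"dy":0,"dz":-120,"ax":0,"ay":0,"az":0,"claw":85},{"dx":0,"dy":0,"dz":-120,"ax":0,"ay":0,"az":0,"claw":85},{"dx":0,"dy":0,"dz":-120,"ax":0,"ay":0,"az":0,"claw":85},{"dx":0,"dy":0,"dz":-120,"ax":0,"ay":0,"az":0,"claw":85}]'
python3 -c "
from h import *
snap('wrist','w11');f=snap('side','s11');snap('top','t11')
cv2.imwrite('pics/c13.png',cv2.resize(f['image'][180:280,280:400],(720,600),interpolation=cv2.INTER_CUBIC))
im=load('w11')['image'];cv2.imwrite('pics/c14.png',cv2.resize(im[60:240,220:420],(660,594),interpolation=cv2.INTER_CUBIC))
plan([.4803,.0420,.23],-1.2968)"
```

```text
clock: 19.1
position: [0.4804, 0.0418, 0.2287]
tool_rot: [3.14, -0.0, -1.296]
force: [-0.2, -0.8, -1.1]
grip_width: 0.0851
pos [0.4806 0.0417 0.2289] rot [ 3.1405e+00 -3.0000e-04 -1.2958e+00] F [-0.19 -0.55 -0.9 ] t 19.25 q [-0.81  0.39  0.78  1.99 -0.35  0.9  -1.14]
shift [-0.3  0.2 -1.1] turn [ 0.06 -0.02  0.06]
```

View pics/c14.png

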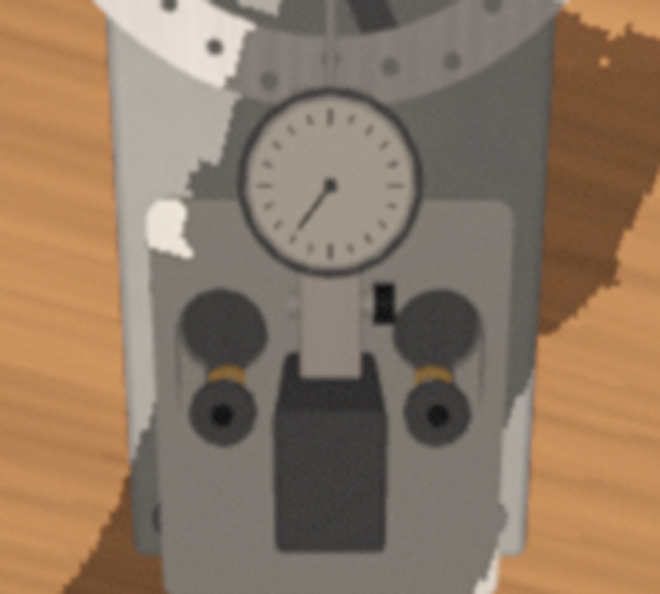

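View pics/c13.png

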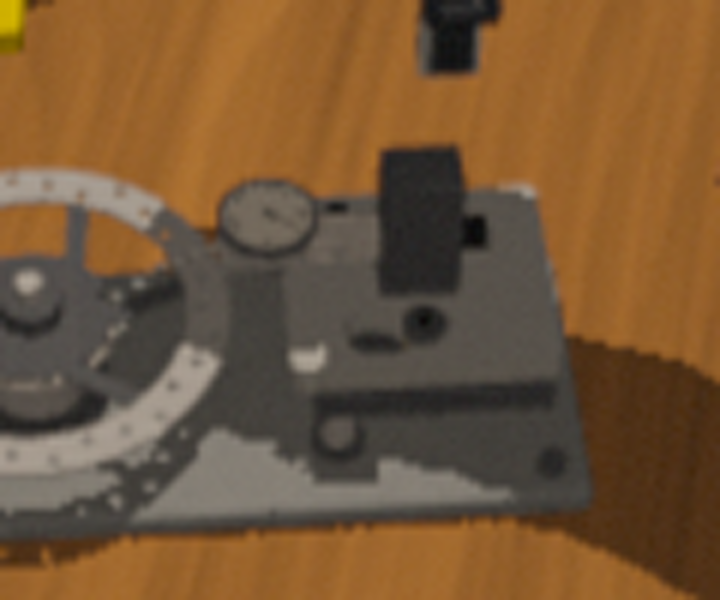

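View pics/t11.png

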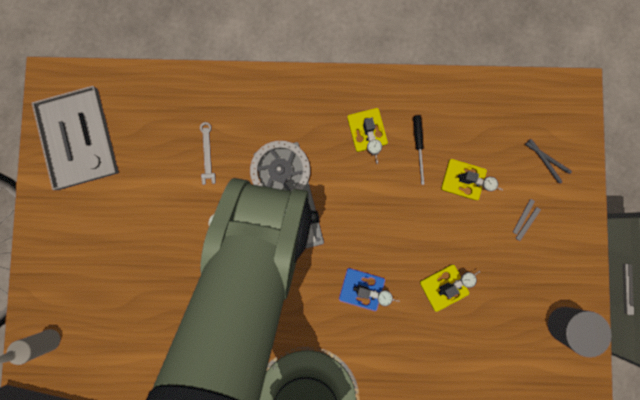

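```bash
python3 - <<'E'
from h import *
f=load('w11');C=lambda x,y:(220+x/3.3-.4,60+y/3.3-.4)
yaw=.274;ex=np.array([np.cos(yaw),np.sin(yaw)]);ey=np.array([-ex[1],ex[0]]);o=np.array([.4799,.0418])
def S(n,x,y,z):
    w=onz(f,*C(x,y),z)[:2]-o;print(n,(w@ex*1e3).round(2),(w@ey*1e3).round(2))
zp=.0808
S('headL (0,28)',221,415,.0853);S('headR (0,-28)',437,415,.0853)
S('front edge(54,0)',330,202,zp);S('kLtop (32,28)',222,289,zp);S('kRtop (32,-28)',438,289,zp)
S('left edge y46',152,300,zp);S('left lo',166,590,zp);S('right y-46',512,250,zp);S('right lo',497,560,zp)
S('dial (60,0)',330,185,zp+.042)
for n,x,y in[('colFL (16,12)',275,412),('colFR',386,412),('colBL(-16,12)',276,551),('colBR',385,551)]:S(n,x,y,zp+.064)
E
```

```text
headL (0,28) -0.1 28.09
headR (0,-28) -0.05 -28.05
front edge(54,0) 53.68 -0.19
kLtop (32,28) 31.95 27.36
kRtop (32,-28) 32.0 -27.77
left edge y46 29.12 45.36
left lo -51.46 45.17
right y-46 41.87 -46.18
right lo -42.42 -46.17
dial (60,0) 60.43 -0.19
colFL (16,12) 16.37 11.08
colFR 16.4 -11.75
colBL(-16,12) -14.31 11.28
colBR -14.28 -12.01
```

The carrier measures home within about 0.5 mm in x and y, with yaw within 0.003 rad. Last check before handing in: did the bystanders move?

```bash
python3 - <<'E'
from h import *
a=load('side0')['image'].astype(int);b=load('s11')['image'].astype(int)
for n,(x0,y0,x1,y1) in dict(tub=(310,285,352,330),spanner=(190,305,285,340),screwdriver=(260,135,325,155)).items():
    print(n,abs(a[y0:y1,x0:x1]-b[y0:y1,x0:x1]).mean().round(1))
cv2.imwrite('pics/c15.png',np.hstack([a[285:345,185:365],b[285:345,185:365]]).astype(np.uint8).repeat(2,0).repeat(2,1))
E
```

```text
tub 5.3
spanner 5.3
screwdriver 4.5
```

View pics/c15.png

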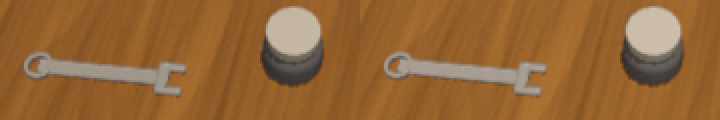

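The tub and spanner are in the same pixels before and after, and the screwdriver patch shows only noise-level change. Handing in.

```bash
python3 -c "
from h import *
print(observe()['force'],observe()['clock']);print(job_done())"
```

```text
[-0.19263114 -0.54607047 -0.89826532] 19.25
the job is handed in; nothing more can be done
None
```

I put the carrier back on its three-ball mount, gauge towards the rotor, let go, and handed the job in at about 19 s. The hand-in gives no verdict, so the result below rests on my own checks.

**What I did:** I gripped the aluminium carrier by its column and lowered it over the stud heads until I felt the balls at about 69 mm. I then slid it 20 mm towards the rotor, easing off when the downward force grew. At the end I let it down into the seats, opened the gripper and backed straight up. The wrist force reading never went above about 20 N.

**Last checks:**
- **Position:** in the wrist picture the carrier was home within about 0.5 mm in x and y, with yaw within about 0.003 rad. The column's rear edge read 1.7 mm off, but the plate, keyholes, dial and stud heads all agreed, so I put that down to edge picking.
- **Seating:** the carrier bottomed out about 2.6 mm below first contact, as it should in the seats. Both stud heads sit over the slot ends.
- **Bystanders:** the tub, spanner and screwdriver look unmoved in the before and after pictures.

**Not measured:** I couldn't read the stud lift or the tilt directly. I inferred them from the seating height and the pictures.

**Disagreement:** the first y alignment over the studs was about 1.6 mm off. I corrected it before lowering the carrier over them.

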